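# Set up the dispensing desk

## Task

Get the clinic's dispensing desk ready: press the label cassette fully home into the printer's recess until its block is flush, and after that push the feed button right down to take up the labels. Also stand every medicine carton upright in a slot of its own in the rack, right down to the slot's floor, and lay the spatula flat in the tray's long compartment and the forceps flat in the short one. Leave the jar, mug and notebook where they are.

Things in the scene. Friction and masses are not known exactly. Their poses are not given: they have to be found in the camera images.
- rack: Grey carton rack fixed to the desk, a block 162 (x) x 124 (y) x 28 mm high with four identical upright slots in its top. Origin: centre of its underside. z up. The slots' long side runs along its x.
- rack_hole0 (a point): Centre of the mouth of slot 0 of the rack, at the rack's top face (28 mm above the desk); axes as the rack's. The slot is 63 mm along x, 27 mm along y and 22 mm deep with a small bevelled edge; it takes one carton. Slot centres are 76 mm apart along x and 66 mm along y.
- rack_hole1 (a point): Centre of the mouth of slot 1 of the rack, at the rack's top face (28 mm above the desk); axes as the rack's. The slot is 63 mm along x, 27 mm along y and 22 mm deep with a small bevelled edge; it takes one carton. Slot centres are 76 mm apart along x and 66 mm along y.
- rack_hole2 (a point): Centre of the mouth of slot 2 of the rack, at the rack's top face (28 mm above the desk); axes as the rack's. The slot is 63 mm along x, 27 mm along y and 22 mm deep with a small bevelled edge; it takes one carton. Slot centres are 76 mm apart along x and 66 mm along y.
- rack_hole3 (a point): Centre of the mouth of slot 3 of the rack, at the rack's top face (28 mm above the desk); axes as the rack's. The slot is 63 mm along x, 27 mm along y and 22 mm deep with a small bevelled edge; it takes one carton. Slot centres are 76 mm apart along x and 66 mm along y.
- carton_a: Medicine carton, plain white card with a band, 60 mm (its x) x 24 mm (its y) x 64 mm tall (its z), about 60 g, standing upright on the desk. All the cartons are alike. Origin: centre of its underside. May be absent (then None).
- carton_b: Medicine carton, plain white card with a band, 60 mm (its x) x 24 mm (its y) x 64 mm tall (its z), about 60 g, standing upright on the desk. All the cartons are alike. Origin: centre of its underside. May be absent (then None).
- carton_c: Medicine carton, plain white card with a band, 60 mm (its x) x 24 mm (its y) x 64 mm tall (its z), about 60 g, standing upright on the desk. All the cartons are alike. Origin: centre of its underside. May be absent (then None).
- carton_d: Medicine carton, plain white card with a band, 60 mm (its x) x 24 mm (its y) x 64 mm tall (its z), about 60 g, standing upright on the desk. All the cartons are alike. Origin: centre of its underside. May be absent (then None).
- printer: Grey label printer fixed to the desk, 170 (x) x 100 (y) x 50 mm high, with a rectangular recess for the label cassette and a feed button in its top. Origin: centre of its underside.
- recess (a point): Centre of the mouth of the cassette recess, at the printer's top face (50 mm above the desk); axes as the printer's. Recess 70 mm along x, 48 mm along y. Its floor is a plate 14 mm below the mouth; pressed with about 4 N it goes down to 20 mm below the mouth and stays there, without springing back. A cassette merely laid in stands 6 mm proud.
- cassette: Black label cassette, loose, 90 g: block 66 (x) x 44 (y) x 20 mm high (lowest 4 mm are 2 mm narrower all round) with a grey grip rib on top, 50 mm along x, 12 mm wide (y), 18 mm tall (overall height 38 mm). Origin: centre of its underside. Fits the recess either way round; fully home, the block's top is flush with the printer's top (origin 20 mm below the mouth).
- feed (a joint): White round feed button on the printer's top, on the printer's x axis 80 mm from the recess centre towards the printer's -x. 0 = released, 0.006 m = fully down; springs back; about 4 N to press fully.
- feed_top (a point): Centre of the feed button's top face (28 mm across).
- tray: Steel instrument tray fixed to the desk, 200 (x) x 143 (y) mm, floor 4 mm thick, walls and divider 5 mm thick rising to 14 mm above the desk, with a long and a short compartment side by side, both running along its x. Origin: centre of its underside.
- long_bay (a point): Centre of the floor of the long compartment (inside 190 mm along x, 64 mm along y), 4 mm above the desk; axes as the tray's.
- short_bay (a point): Centre of the floor of the short compartment (inside 135 mm along x, 64 mm along y), 4 mm above the desk; axes as the tray's.
- spatula: Tablet-counting spatula lying on the desk, 170 mm long along its x: black handle from x = -85 to +30 mm, 14 mm wide (y), 12 mm high; thin steel blade from x = +30 to +85 mm, 24 mm wide, 4 mm thick. 40 g, balances at about x = -10 mm. Origin: middle of its length, at the underside.
- forceps: Steel forceps (rigid) lying on the desk, 120 mm long along x, two legs 10 mm high (z), closed at -x and open at +x, about 11 mm wide (y) at the middle, 15 mm at the tips. 30 g. Origin: middle of its length, at the underside.
- jar: White tablet jar, 64 mm across, 90 mm tall, a bystander beyond the rack. Origin: centre of its underside.
- mug: White mug, 80 mm across, 90 mm tall, a bystander beyond the rack. Origin: centre of its underside.
- notebook: Brown notebook 140 x 100 x 15 mm lying on the desk, a bystander. Origin: centre of its underside.
Things that resemble listed ones, but are neither listed nor needed, are in the scene too. What is shaped like the forceps but red is not meant.

How it is judged (in metres and radians):
On the way, in this order (a step that is already met when the one before it is completed fails the run):
1. the cassette is pressed fully home in the printer (z of cassette in the frame of recess below -0.018 m and horizontal distance between cassette and recess below 0.006 m and angle between cassette's own z axis and vertical below 0.06 rad), for 0.2 s.
2. with the cassette home, the feed button is pushed down (all of step 1 and value of joint feed above 0.0045 m), for 0.05 s.
At the end, for the whole second after the job is handed in: Cassette home (2 mm of flush, 6 mm of centre); each carton present upright in its own slot (6 mm of centre, 4 mm of floor); spatula flat in the long, forceps flat in the short compartment, right way up, lengthwise (0.35 rad), either end first; all at rest (all of step 1 and linear speed of each of cassette, carton_a, carton_b, carton_c, carton_d, spatula, forceps below 0.02 m/s and angular speed of each of cassette, carton_a, carton_b, carton_c, carton_d, spatula, forceps below 0.3 rad/s and ((horizontal distance between carton_a and rack_hole0 below 0.006 m and z of carton_a in the frame of rack_hole0 below -0.018 m) or (horizontal distance between carton_a and rack_hole1 below 0.006 m and z of carton_a in the frame of rack_hole1 below -0.018 m) or (horizontal distance between carton_a and rack_hole2 below 0.006 m and z of carton_a in the frame of rack_hole2 below -0.018 m) or (horizontal distance between carton_a and rack_hole3 below 0.006 m and z of carton_a in the frame of rack_hole3 below -0.018 m)) and angle between each of carton_a, carton_b, carton_c, carton_d's own z axis and vertical below 0.1 rad and angle between the x axis of each of carton_a, carton_b, carton_c, carton_d and the x axis of rack, either way round below 0.15 rad and ((horizontal distance between carton_b and rack_hole0 below 0.006 m and z of carton_b in the frame of rack_hole0 below -0.018 m) or (horizontal distance between carton_b and rack_hole1 below 0.006 m and z of carton_b in the frame of rack_hole1 below -0.018 m) or (horizontal distance between carton_b and rack_hole2 below 0.006 m and z of carton_b in the frame of rack_hole2 below -0.018 m) or (horizontal distance between carton_b and rack_hole3 below 0.006 m and z of carton_b in the frame of rack_hole3 below -0.018 m)) and ((horizontal distance between carton_c and rack_hole0 below 0.006 m and z of carton_c in the frame of rack_hole0 below -0.018 m) or (horizontal distance between carton_c and rack_hole1 below 0.006 m and z of carton_c in the frame of rack_hole1 below -0.018 m) or (horizontal distance between carton_c and rack_hole2 below 0.006 m and z of carton_c in the frame of rack_hole2 below -0.018 m) or (horizontal distance between carton_c and rack_hole3 below 0.006 m and z of carton_c in the frame of rack_hole3 below -0.018 m)) and ((horizontal distance between carton_d and rack_hole0 below 0.006 m and z of carton_d in the frame of rack_hole0 below -0.018 m) or (horizontal distance between carton_d and rack_hole1 below 0.006 m and z of carton_d in the frame of rack_hole1 below -0.018 m) or (horizontal distance between carton_d and rack_hole2 below 0.006 m and z of carton_d in the frame of rack_hole2 below -0.018 m) or (horizontal distance between carton_d and rack_hole3 below 0.006 m and z of carton_d in the frame of rack_hole3 below -0.018 m)) and x of spatula in the frame of long_bay between -0.016 and 0.016 m and y of spatula in the frame of long_bay between -0.028 and 0.028 m and z of spatula in the frame of long_bay below 0.005 m and angle between each of spatula, forceps's own z axis and vertical below 0.06 rad and angle between the x axis of each of spatula, forceps and the x axis of tray, either way round below 0.35 rad and x of forceps in the frame of short_bay between -0.013 and 0.013 m and y of forceps in the frame of short_bay between -0.028 and 0.028 m and z of forceps in the frame of short_bay below 0.005 m); the robot touches nothing.
It fails at once if the jar is pushed more than 4 cm or tipped (distance of jar from where it was at the start of the episode above 0.04 m or angle between jar's own z axis and vertical above 0.4 rad).
It fails at once if the mug is pushed more than 4 cm or tipped (distance of mug from where it was at the start of the episode above 0.04 m or angle between mug's own z axis and vertical above 0.4 rad).
It fails at once if the notebook is pushed more than 4 cm or tipped (distance of notebook from where it was at the start of the episode above 0.04 m or angle between notebook's own z axis and vertical above 0.4 rad).
Of carton_a, carton_b, carton_c, carton_d only 2 to 4 are there at a start; the rules pass over those that are not, and their reading is None.
At some moment in a run one of cassette, spatula, forceps may be knocked a few centimetres aside while the robot is not near it.
It also fails if it takes over 210 s, if anything falls off the work surface, if the arm or the gripper's body presses on something with over 40 N, if the wrist force passes 120 N, or if a joint passes its speed limit or range.

## Robot

A 6-joint arm with a two-finger parallel gripper is mounted at the origin on the work surface. World frame = base frame: x ahead of the robot, y to its left, z up, the work surface at z = 0. Lengths are in m, angles in degrees, forces in N, time in s.
With the tool pointing down it reaches from about 0.35 to 0.875 m from the base axis. Payload 4.2 kg.
Tool frame: the origin (TCP) lies on the mounting face of the last link; the fingertips stand 182 mm ahead of it and the grasp point (between the pads) lies 164 mm ahead of it (r.tcp_to_grasp is the distance from the TCP to the grasp point, in m); z points along the fingers, y is the line along which they close (so a half turn about z gives the same grasp; the last joint's range is limited). The gripper opens to 87 mm and grips with 3 to 60 N. Pads are 19 mm wide; open, the fingers measure 117 mm over their backs; the gripper's body (75 mm by 190 mm) begins 51 mm behind the grasp point.
Start: joints at [83.113, 22.042, 0.453, 0, -68.411, -14.817], TCP at [0.231, 0.581, 0.405] pointing down, gripper open.
Joint ranges: [-179.83, 179.83], [-69.29, 118.12], [-61.27, 80.66], [-181.25, 117.63], [-171.15, -9.14], [-177.46, 177.46]. Speed limits (degrees/s): [159.86, 159.86, 180, 180, 180, 180].

## Interface

Orientations are given as a 3x3 rotation matrix whose columns are the frame's x, y, z axes.
In Python, from station import sense, eyes, r gives the robot as it stands.
- The arm moves only by the tool jog_arm, never from a script. Its argument "increments" is a list of rows, each a list of 4 numbers: the shift along the tool's x, y, z normalised to -1 to 1, where 1 is 0.02 m, then the turn about the tool's z normalised to -1 to 1, where 1 is 0.08 rad. A call has 1 to 10 rows; each row shifts and turns the commanded pose from where the row before left it, along the tool's axes as they then stand; what a row does not reach is not made up. A row lasts 1/10 s, in which the tool goes at most 50 mm and 8.59 degrees, less where a joint would pass 70% of its speed; a pose out of reach is approached as far as the arm can. A call with a number of a shift or a turn outside -1 to 1 is refused whole. A call with a gripper value outside its range is refused whole. "grip" is the finger opening in mm, from 0 to 87, set as the call begins (left out, the last holds). The fingers move at their own pace and stop on an object; the grip force is fixed at half the most. Time passes only in rows, so rows that do not move let the fingers close. It gives the time, the measured TCP pose, the force, the opening and the grip force at its end, in the units of the state.
- sense(): the state, without advancing time (a new reading comes with each control period).
- eyes.capture(name): name is "scene" or "top"; returns the picture (384x512x3 uint8, blue, green, red); there is no depth.
- eyes.get_calibration(name): a dict with "camera_matrix" (3x3 intrinsics, pixels), "k1" (the pictures are not rectified: a ray, as slopes to the right and down, at radius r is drawn at 1 + k1 r^2 times it, then the intrinsics apply), "R" (3x3) and "t" (3): a world point X has camera coordinates R X + t. Camera axes: x right, y down, z forward; pixel columns grow to the right and rows downward; lengths in m; the calibration is good to about 2 mm. A picture is of the moment at which its call begins. get_calibration takes no time and is no camera call.
- r.finish_job(): hands the job in; it is judged then, once.
Trained networks look in the newest picture that a camera, given by its name, has taken for a name from the list of things; names that differ only in an ending like _2 or _b are one class to them, and where a whole thing is asked for, a point or a joint stands for the part that bears it (a point fixed in the world has none). Each returns a list of dicts, best first, with "conf" (0 to 1); they miss things now and then, are a little off and sometimes report something else, mostly with a low value. They report only what shows in the picture. A call takes as long as a camera call. They do not tell look-alikes from the thing itself.
- eyes.spot_in(camera, name): "centre" ([x, y, z] in m, in world coordinates, good to about 4 mm: the middle of the surface that is visible of it).
- eyes.outline_of(camera, name): "mask" (384x512 bool, what is visible of it).
The state is a dict: "time_s": time; "joints": joint angles; "joint_velocities": joint speeds; "effort": joint torques, N m; "tcp_pos": TCP position; "ee_rot": TCP orientation; "wrist_force": force on the tool from outside, world axes, zero at the start; "moment": the same for the moment, N m; "gripper_width": opening from 0.0 (shut) to 1.0 (fully open); "gripper_force": force on a finger pad.
Only numpy, scipy, OpenCV 4.12 (cv2) and the standard library are available. Lean on these libraries where they do the work, as an engineer would, in place of code of your own. Each camera call takes 0.05 s, during which the arm holds its last target. There are 200 camera calls.

## Working session

There is one attempt and no reset: what is moved stays moved. The work goes in short steps, Python scripts to look and compute and a tool call to move; the robot and the scene stay as the last step left them, time stands still between calls to the robot, and variables do not carry over. Pictures are saved under pics/ and viewed, at most 15 in all, crops included, and the job is handed in when it is done.

Besides the shell and the picture viewer there is one more tool, called after ">>>" by a JSON object that holds its "api" and its "payload", one argument or row to a line. jog_arm: Moves the arm, as the interface text tells. Its arguments: {"type":"object","properties":{"increments":{"type":"array"},"grip":{"type":"number"}},"required":["increments"]}

```bash
ls; mkdir -p pics
python3 - <<'E'
from station import sense, eyes, r
import cv2, numpy as np
np.set_printoptions(precision=4,suppress=True)
print(sense())
for n in ("scene","top"):
    im=eyes.capture(n); cv2.imwrite(f"pics/{n}0.png",im); c=eyes.get_calibration(n); print(n,c)
for n in ["rack","carton_a","printer","feed_top","cassette","tray","spatula","forceps","jar","mug","notebook"]:
    for cam in ("scene","top"):
        print(n,cam,[(np.round(d["centre"],3).tolist(),round(d["conf"],2)) for d in eyes.spot_in(cam,n)])
E
```

```text
pics
{'time_s': 0.0, 'joints': array([ 83.1148,  22.0897,   0.3817,  -0.0306, -68.4111, -14.8166]), 'joint_velocities': array([-0.0573, -0.0353, -0.0222, -0.0999, -0.0523,  0.1377]), 'effort': array([  0.0009, -39.0665,  18.7403,   4.2196,   0.0109,  -0.0002]), 'tcp_pos': array([0.231 , 0.5805, 0.4037]), 'ee_rot': array([[ 0.929 , -0.37  , -0.0007],
       [-0.37  , -0.929 , -0.002 ],
       [ 0.0001,  0.0021, -1.    ]]), 'wrist_force': array([-0.0583, -0.1071,  0.4517]), 'moment': array([-0.0199, -0.0054,  0.0118]), 'gripper_force': 0.0, 'gripper_width': 0.994485798194663}
scene {'camera_matrix': array([[358.5109,   0.    , 251.6064],
       [  0.    , 358.5109, 195.5184],
       [  0.    ,   0.    ,   1.    ]]), 'k1': -0.07882315912958054, 'R': array([[ 0.6461,  0.7631, -0.0179],
       [ 0.4917, -0.4341, -0.7548],
       [-0.5837,  0.4789, -0.6557]]), 't': array([-0.3331, -0.2208,  1.2527])}
top {'camera_matrix': array([[449.1799,   0.    , 248.8789],
       [  0.    , 449.1799, 191.0835],
       [  0.    ,   0.    ,   1.    ]]), 'k1': -0.17391245137887287, 'R': array([[-0.0137, -
[... 1151 characters left out ...]
, 0.002], 0.59)]
spatula scene [([0.623, 0.2, 0.008], 0.72), ([0.631, 0.013, 0.026], 0.7), ([0.471, 0.055, 0.044], 0.43)]
spatula top [([0.622, 0.202, 0.01], 0.57), ([0.457, 0.353, 0.068], 0.2)]
forceps scene [([0.338, -0.047, 0.011], 0.69), ([0.45, -0.176, 0.013], 0.56), ([0.291, -0.205, 0.005], 0.48)]
forceps top [([0.436, -0.174, 0.009], 0.65), ([0.283, -0.218, 0.011], 0.45)]
jar scene [([0.796, -0.138, 0.072], 0.92), ([0.515, 0.33, 0.042], 0.39)]
jar top [([0.772, -0.122, 0.09], 0.82), ([0.619, 0.023, 0.028], 0.56)]
mug scene [([0.778, 0.088, 0.059], 0.79)]
mug top [([0.778, 0.104, 0.041], 0.79)]
notebook scene [([0.695, -0.36, 0.014], 0.65)]
notebook top [([0.683, -0.359, 0.014], 0.69)]
```

View pics/top0.png

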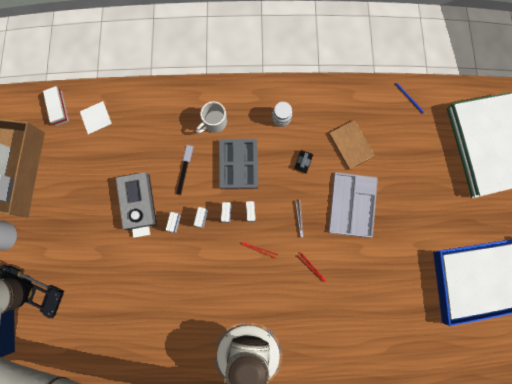

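View pics/scene0.png

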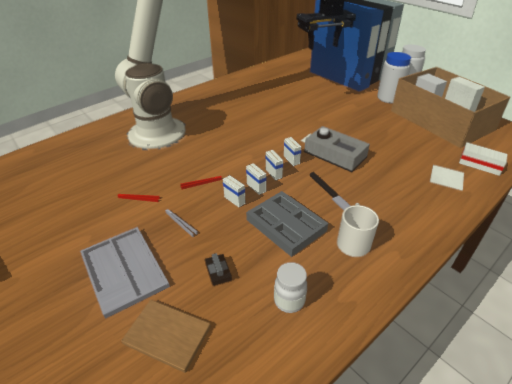

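The top view shows 4 cartons in a row (173–250, ~215), the rack (238,163) and the printer (135,200) with its button on the near side. It also shows the cassette (303,161), tray (353,205), spatula (185,168) and steel forceps (298,218). The two forceps-shaped things in red are decoys. The scene view agrees. Next I fit poses by matching model silhouettes to the masks.

```bash
cat > h.py <<'E'
from station import sense, eyes, r
import cv2, numpy as np
from scipy.optimize import minimize
np.set_printoptions(precision=4,suppress=True)
CAL={n:eyes.get_calibration(n) for n in ("scene","top")}
def proj(c,P):
    k=CAL[c]; X=np.atleast_2d(P)@k["R"].T+k["t"]; s=X[:,:2]/X[:,2:]
    s=s*(1+k["k1"]*(s**2).sum(1,keepdims=True)); K=k["camera_matrix"]
    return s@K[:2,:2].T+K[:2,2]
def ray(c,uv,z):
    """world point at height z seen at pixel uv"""
    k=CAL[c]; K=k["camera_matrix"]; d=(np.array(uv)-K[:2,2])/[K[0,0],K[1,1]]; s=d.copy()
    for _ in range(20): s=d/(1+k["k1"]*(s@s))
    v=k["R"].T@np.append(s,1); o=-k["R"].T@k["t"]; return o+v*(z-o[2])/v[2]
def box(x0,x1,y0,y1,z0,z1): return np.array([[x,y,z] for x in(x0,x1) for y in(y0,y1) for z in(z0,z1)])*1e-3
M={"carton_a":[box(-30,30,-12,12,0,64)],"rack":[box(-81,81,-62,62,0,28)],"printer":[box(-85,85,-50,50,0,50)],
"tray":[box(-100,100,-71.5,71.5,0,14)],"cassette":[box(-33,33,-22,22,4,20),box(-31,31,-20,20,0,4),box(-25,25,-6,6,20,38)],
"spatula":[box(-85,30,-7,7,0,12),box(30,85,-12,12,0,4)],
"forceps":[np.array([[x,s*y,z] for x,y in((-60,4),(60,7.5)) for s in(1,-1) for z in(0,10)])*1e-3]}
def pose(P,p,z=0):
    c,s=np.cos(p[2]),np.sin(p[2]); return P@np.array([[c,s,0],[-s,c,0],[0,0,1]])+[p[0],p[1],z]
def sil(c,name,p,roi,S=8,z=0):
    x,y,w,h=roi; im=np.zeros((h*S,w*S),np.uint8)
    for P in M[name]:
        q=(proj(c,pose(P,p,z))+0.5-[x,y])*S
        cv2.fillConvexPoly(im,cv2.convexHull(q.astype(np.float32)).round().astype(np.int32),255)
    return cv2.resize(im,(w,h),interpolation=cv2.INTER_AREA)/255.
def fit(c,name,mask,p0,z=0):
    x,y,w,h=cv2.boundingRect(mask.astype(np.uint8)); roi=(x-8,y-8,w+16,h+16)
    m=np.zeros((h+16,w+16)); m[8:8+h,8:8+w]=mask[y:y+h,x:x+w]
    f=lambda p:np.abs(sil(c,name,p,roi,z=z)-m).sum()/m.sum()
    best=None
    for s in(0,.2,-.2):
        q=np.array(p0,float); R=minimize(f,q,method="Nelder-Mead",options=dict(initial_simplex=q+[[0,0,s],[.008,0,s],[0,.008,s],[0,0,s+.15]],xatol=1e-4,fatol=1e-4))
        if best is None or R.fun<best.fun: best=R
    return best.x,best.fun
def look(name,near=None,z=0,yaw=0,cams=("top","scene")):
    for c in cams:
        for d in eyes.outline_of(c,name):
            m=d["mask"]; m=cv2.morphologyEx(m.astype(np.uint8),cv2.MORPH_CLOSE,np.ones((3,3)))
            n,l,st,ce=cv2.connectedComponentsWithStats(m); 
            if n<2: continue
            i=1+st[1:,4].argmax(); p=ray(c,ce[i],z+.01)
            for q in (near or [p]):
                if np.hypot(*(p[:2]-q[:2]))<.05: 
                    x,e=fit(c,name,l==i,[p[0],p[1],yaw if len(q)<3 or near is None else q[2]],z); print(name,c,x,"err %.2f conf %.2f"%(e,d["conf"]))
def go(pos,yaw):
    """rows needed: tool-frame shifts (units of 20mm) and turn (units .08rad), turn done first"""
    s=sense(); R=s["ee_rot"]; cy=np.arctan2(R[1,0],R[0,0]); dy=(yaw-cy+np.pi/2)%np.pi-np.pi/2
    d=np.array(pos)-s["tcp_pos"]; c,n=np.cos(cy+dy),np.sin(cy+dy); ty=cy+dy
    t=np.array([d[0]*c+d[1]*n, d[0]*n-d[1]*c, -d[2]])/.02
    print("tcp",s["tcp_pos"],"yaw %.3f turn units %.2f (other way %.2f); shift units"%(cy,-dy/.08,-(dy-np.sign(dy)*np.pi)/.08),t, "norm %.1f"%np.abs(t).max())
E
python3 - <<'E'
from h import *
for c in CAL: eyes.capture(c)
look("rack",[(.625,.02,0)]); look("printer",[(.5,.35,0)]); look("tray",[(.49,-.355,0)])
look("carton_a",[(.453,-.02,0),(.453,.06,0),(.445,.143,0),(.435,.23,0)])
look("cassette",[(.63,-.19,.2)]); look("spatula",[(.622,.2,0),(.622,.2,3.1)]); look("forceps",[(.44,-.175,0),(.44,-.175,3.1)])
for c in CAL:
    im=eyes.capture(c); 
    P=[[.62,.02,.03],[.5,.35,.05],[.63,-.19,.02],[.44,-.175,0]]
    t=[]
    for p in P:
        u,v=proj(c,p)[0].round().astype(int); t.append(cv2.resize(im[v-36:v+36,u-48:u+48],(400,300),interpolation=cv2.INTER_CUBIC)); print(c,u-48,v-36)
    cv2.imwrite(f"pics/{c}1.png",np.vstack([np.hstack(t[:2]),np.hstack(t[2:])]))
E
```

```text
rack top [ 0.6218  0.0258 -0.0078] err 0.05 conf 0.56
rack scene [0.6204 0.0231 0.001 ] err 0.02 conf 0.79
printer top [0.5013 0.3614 0.175 ] err 0.11 conf 0.86
printer scene [0.4965 0.3607 0.1447] err 0.05 conf 0.67
tray top [ 0.4832 -0.3525 -0.1301] err 0.03 conf 0.57
tray scene [ 0.4799 -0.353  -0.1328] err 0.03 conf 0.97
carton_a top [ 0.4477  0.148  -0.2757] err 0.11 conf 0.74
carton_a top [ 0.4609 -0.0118  0.1173] err 0.26 conf 0.71
carton_a top [ 0.4334  0.236  -0.2726] err 0.11 conf 0.50
carton_a top [ 0.4614  0.0666 -0.1254] err 0.16 conf 0.47
carton_a scene [ 0.4586  0.0632 -0.0969] err 0.04 conf 0.81
carton_a scene [ 0.4453  0.1434 -0.3225] err 0.10 conf 0.66
carton_a scene [ 0.4592 -0.0144  0.0567] err 0.07 conf 0.65
carton_a scene [ 0.4275  0.2357 -0.2773] err 0.05 conf 0.56
cassette top [ 0.6292 -0.1903 -0.3609] err 0.08 conf 0.76
cassette scene [ 0.6265 -0.1929 -0.3601] err 0.06 conf 0.71
spatula top [ 0.6087  0.2046 -0.2256] err 0.11 conf 0.53
spatula top [0.6089 0.2041 2.8926] err 0.35 conf 0.53
spatula scene [ 0.6032  0.2055 -0.2275] err 0.14 conf 0.90
spatula scene [0.6028 0.2058 2.8613] err 0.16 conf 0.90
forceps scene [ 0.4382 -0.1753  0.0838] err 0.17 conf 0.67
forceps scene [ 0.4416 -0.1749  3.2326] err 0.32 conf 0.67
scene 237 181
scene 287 106
scene 171 231
scene 132 188
top 191 128
top 89 165
top 255 125
top 252 183
```

View pics/top1.png

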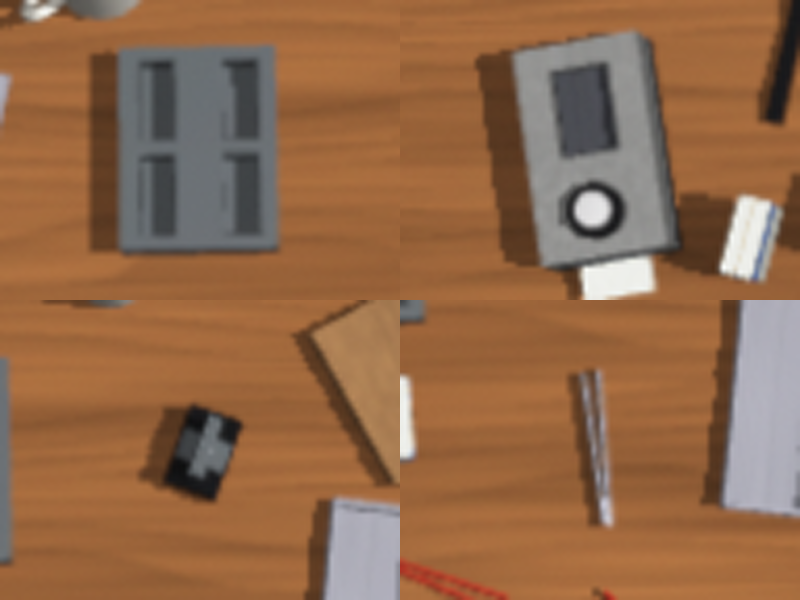

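View pics/scene1.png

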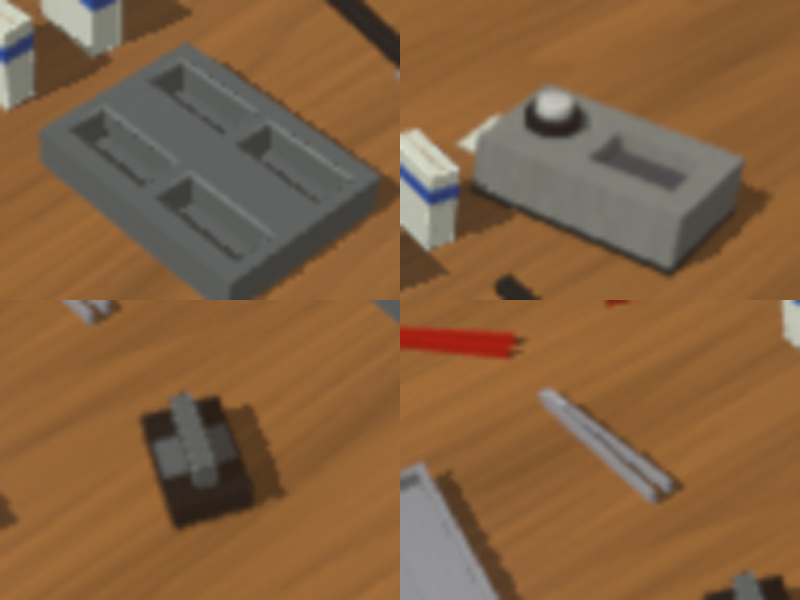

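The crops show the recess clear and its position relative to the button. The cassette lies at yaw of about -0.36. The two cameras disagree by a steady 3 mm or so in x, so I use averages and will correct from in-hand views. Now I compute the recess and the first move.

Run:
```python
from h import *
def cr(c,o,pts,z):
    P=[ray(c,(np.array(p)+.5)/ (400/96)-.5+o,z) for p in pts]; P=np.array(P); print(c,P[:,:2].tolist() if 0 else P[:,:2].round(4).tolist(),"mean",P.mean(0)); return P
cr("top",(89,165),[(152,72),(207,64),(217,150),(162,158)],.05)
cr("scene",(287,106),[(212,138),(312,168),(282,190),(192,155)],.05)
cr("top",(89,165),[(193,210)],.056); cr("scene",(287,106),[(155,102)],.06)
for nm in [(.501,.361,.16),(.4965,.3607,.145)]:
  print([[nm[0]+k*np.cos(.16),nm[1]+k*np.sin(.16)] for k in(.03,-.05)])
go((.628,-.1915,.26),-.36)
```

```text
top [[0.5636, 0.3915], [0.5692, 0.3476], [0.5017, 0.3384], [0.496, 0.3819]] mean [0.5326 0.3648 0.05  ]
scene [[0.4933, 0.3706], [0.5677, 0.3937], [0.5708, 0.354], [0.4986, 0.3412]] mean [0.5326 0.3649 0.05  ]
top [[0.4549, 0.355]] mean [0.4549 0.355  0.056 ]
scene [[0.4411, 0.3646]] mean [0.4411 0.3646 0.06  ]
[[np.float64(0.5306168185012688), np.float64(0.36577954619842734)], [np.float64(0.45163863583121866), np.float64(0.3530340896692877)]]
[[np.float64(0.5261168185012688), np.float64(0.3654795461984274)], [np.float64(0.44713863583121866), np.float64(0.3527340896692877)]]
tcp [0.2311 0.5807 0.4048] yaw -0.379 turn units -0.23 (other way 39.04); shift units [32.1745 29.1435  7.2382] norm 32.2
```

>>> {"api": "jog_arm", "payload": {
  "increments": [
    [0.97,0.88,0,-0.23],
    [0.97,0.88,0,0],
    [0.97,0.88,0,0],
    [0.97,0.88,0,0],
    [0.97,0.88,0,0],
    [0.97,0.88,0,0],
    [0.97,0.88,0,0],
    [0.97,0.88,0,0],
    [0.97,0.88,0,0],
    [0.97,0.88,0,0]
  ],
  "grip": 50
}}

```text
time_s: 3.1
tcp_pos: [0.3505, 0.3463, 0.405]
ee_rot: [[0.936, -0.352, 0.0], [-0.352, -0.936, 0.0], [0.0, -0.001, -1.0]]
wrist_force: [0.4, -0.5, 0.8]
gripper_width: 0.575
gripper_force: 0.0
```

>>> {"api": "jog_arm", "payload": {
  "increments": [
    [0.97,0.88,0,0],
    [0.97,0.88,0,0],
    [0.97,0.88,0,0],
    [0.97,0.88,0,0],
    [0.97,0.88,0,0],
    [0.97,0.88,0,0],
    [0.97,0.88,0,0],
    [0.97,0.88,0,0],
    [0.97,0.88,0,0],
    [0.97,0.88,0,0]
  ]
}}

```text
time_s: 4.1
tcp_pos: [0.47, 0.1132, 0.405]
ee_rot: [[0.936, -0.353, 0.001], [-0.353, -0.936, 0.0], [0.0, -0.0, -1.0]]
wrist_force: [0.5, -0.7, 0.2]
gripper_width: 0.573
gripper_force: 0.0
```

>>> {"api": "jog_arm", "payload": {
  "increments": [
    [0.97,0.88,0.3,0],
    [0.97,0.88,0.4,0],
    [0.97,0.88,0.4,0],
    [0.97,0.88,0.4,0],
    [0.97,0.88,0.4,0],
    [0.97,0.88,0.4,0],
    [0.97,0.88,0.4,0],
    [0.97,0.88,0.4,0],
    [0.97,0.88,0.4,0],
    [0.97,0.88,0.4,0]
  ]
}}

```text
time_s: 5.1
tcp_pos: [0.5896, -0.1199, 0.3265]
ee_rot: [[0.936, -0.353, 0.0], [-0.353, -0.936, -0.0], [0.0, -0.0, -1.0]]
wrist_force: [1.2, 0.2, 0.5]
gripper_width: 0.573
gripper_force: 0.0
```

>>> {"api": "jog_arm", "payload": {
  "increments": [
    [0.97,0.88,0.5,0],
    [0.97,0.88,0.5,0],
    [0.97,0.88,0.5,0],
    [0,0,0.6,0],
    [0,0,0.6,0],
    [0,0,0,0],
    [0,0,0,0]
  ]
}}

```text
time_s: 5.8
tcp_pos: [0.6248, -0.188, 0.2728]
ee_rot: [[0.936, -0.351, -0.0], [-0.351, -0.936, -0.0], [-0.0, 0.0, -1.0]]
wrist_force: [-0.1, -0.7, -0.2]
gripper_width: 0.571
gripper_force: 0.0
```

Run:
```python
from h import *
for c in CAL: im=eyes.capture(c); cv2.imwrite(f"pics/{c}2.png",im)
look("cassette",[(.63,-.19,-.36)])
go((.628,-.1915,.204),-.36)
im=cv2.imread("pics/top2.png"); im2=cv2.imread("pics/scene2.png")
a=cv2.resize(im[115:205,265:345],(480,540),interpolation=cv2.INTER_CUBIC); u,v=proj("scene",[.628,-.19,.04])[0].astype(int)
b=cv2.resize(im2[v-60:v+30,u-26:u+26],(312,540),interpolation=cv2.INTER_CUBIC)
cv2.imwrite("pics/c2.png",np.hstack([a,b]))
```

```text
cassette top [ 0.6293 -0.1889 -0.3304] err 1.02 conf 0.60
cassette scene [ 0.6275 -0.1932 -0.3684] err 0.06 conf 0.72
tcp [ 0.6251 -0.1883  0.2738] yaw -0.359 turn units 0.01 (other way -39.26); shift units [0.1942 0.1003 3.4896] norm 3.5
```

View pics/c2.png

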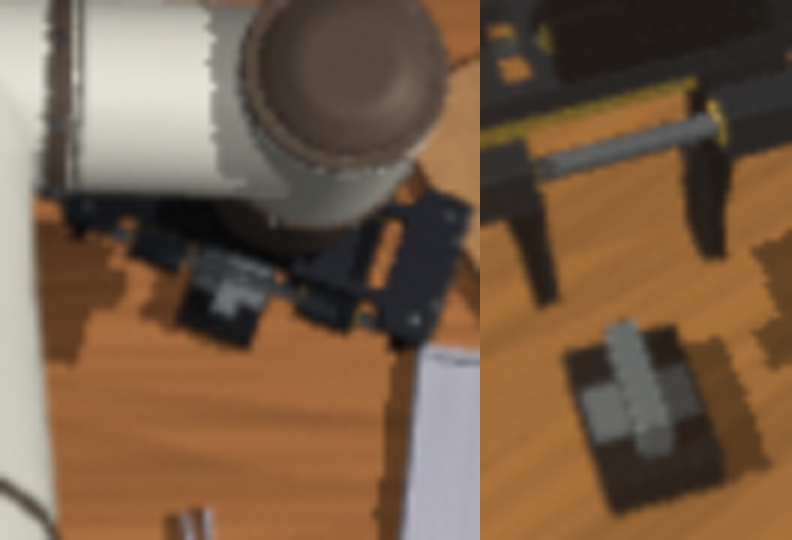

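The open fingers straddle the cassette rib: tips at (545,305) and (712,258), rib at (640,390) in the scene crop. I descend and grip.

>>> {"api": "jog_arm", "payload": {
  "increments": [
    [0.19,0.1,0.5,0],
    [0,0,0.6,0],
    [0,0,0.6,0],
    [0,0,0.6,0],
    [0,0,0.6,0],
    [0,0,0.5,0],
    [0,0,0,0]
  ]
}}

```text
time_s: 6.7
tcp_pos: [0.6271, -0.1919, 0.2024]
ee_rot: [[0.936, -0.353, -0.004], [-0.353, -0.936, 0.001], [-0.004, 0.001, -1.0]]
wrist_force: [-0.0, -0.3, 0.2]
gripper_width: 0.575
gripper_force: 0.0
```

>>> {"api": "jog_arm", "payload": {
  "increments": [
    [0,0,0,0],
    [0,0,0,0],
    [0,0,0,0],
    [0,0,0,0],
    [0,0,0,0],
    [0,0,0,0]
  ],
  "grip": 0
}}

```text
time_s: 7.3
tcp_pos: [0.6278, -0.192, 0.205]
ee_rot: [[0.936, -0.353, 0.001], [-0.353, -0.936, 0.0], [0.0, -0.0, -1.0]]
wrist_force: [-1.1, 0.3, 0.2]
gripper_width: 0.138
gripper_force: 30.0
```

>>> {"api": "jog_arm", "payload": {
  "increments": [
    [0,0,-0.5,0],
    [0,0,-1,0],
    [0,0,-1,0],
    [0,0,-1,0],
    [0,0,-1,0],
    [0,0,-1,0],
    [0,0,0,0],
    [0,0,0,0]
  ]
}}

```text
time_s: 8.1
tcp_pos: [0.6274, -0.1919, 0.3148]
ee_rot: [[0.936, -0.353, 0.0], [-0.353, -0.936, 0.001], [0.0, -0.001, -1.0]]
wrist_force: [-0.2, -0.4, -1.3]
gripper_width: 0.132
gripper_force: 30.0
```

Run:
```python
from h import *
for c in CAL: im=eyes.capture(c)
s=sense(); z=s["tcp_pos"][2]-.204
print(s["gripper_width"],s["gripper_force"])
M["cassette"]=[p+[0,0,z] for p in M["cassette"]]
look("cassette",[(.63,-.19,-.36)],cams=("scene",))
go((.53,.3645,.30),.15)
```

```text
0.13327291867008487 29.99972552061081
tcp [ 0.6273 -0.1919  0.3131] yaw -0.361 turn units -6.38 (other way 32.89); shift units [ -0.6543 -28.2364   0.6562] norm 28.2
```

>>> {"api": "jog_arm", "payload": {
  "increments": [
    [0,0,0,-0.9],
    [0,0,0,-1],
    [0,0,0,-1],
    [0,0,0,-1],
    [0,0,0,-1],
    [0,0,0,-1],
    [0,0,0,-0.48],
    [0,-1,0,0],
    [0,-1,0,0],
    [0,-1,0,0]
  ]
}}

```text
time_s: 9.25
tcp_pos: [0.6184, -0.1322, 0.3133]
ee_rot: [[0.989, 0.149, -0.003], [0.149, -0.989, 0.0], [-0.003, -0.0, -1.0]]
wrist_force: [0.2, -0.2, -1.1]
gripper_width: 0.13
gripper_force: 30.0
```

>>> {"api": "jog_arm", "payload": {
  "increments": [
    [0,-1,0,0],
    [0,-1,0,0],
    [0,-1,0,0],
    [0,-1,0,0],
    [0,-1,0,0],
    [0,-1,0,0],
    [0,-1,0,0],
    [0,-1,0,0],
    [0,-1,0,0],
    [0,-1,0,0]
  ]
}}

```text
time_s: 10.25
tcp_pos: [0.5885, 0.0658, 0.3135]
ee_rot: [[0.989, 0.149, -0.002], [0.149, -0.989, -0.001], [-0.002, 0.0, -1.0]]
wrist_force: [0.8, 0.9, -1.0]
gripper_width: 0.139
gripper_force: 30.0
```

>>> {"api": "jog_arm", "payload": {
  "increments": [
    [0,-1,0,0],
    [0,-1,0,0],
    [0,-1,0,0],
    [0,-1,0,0],
    [0,-1,0,0],
    [0,-1,0,0],
    [0,-1,0,0],
    [0,-1,0,0],
    [0,-1,0,0],
    [0,-1,0,0]
  ]
}}

```text
time_s: 11.25
tcp_pos: [0.5588, 0.2639, 0.3139]
ee_rot: [[0.989, 0.149, -0.001], [0.149, -0.989, -0.001], [-0.001, 0.001, -1.0]]
wrist_force: [-0.1, 0.3, -0.9]
gripper_width: 0.133
gripper_force: 30.0
```

>>> {"api": "jog_arm", "payload": {
  "increments": [
    [-0.2,-1,0.2,0],
    [-0.2,-1,0.2,0],
    [-0.25,-1,0.3,0],
    [0,-1,0,0],
    [0,-1,0,0],
    [0,-0.24,0,0],
    [0,0,0,0]
  ]
}}

```text
time_s: 11.95
tcp_pos: [0.5305, 0.3656, 0.3008]
ee_rot: [[0.989, 0.151, 0.0], [0.151, -0.989, 0.0], [0.0, -0.0, -1.0]]
wrist_force: [-0.5, -0.3, -1.9]
gripper_width: 0.135
gripper_force: 30.0
```

Run:
```python
from h import *
go((.53,.3645,.276),.15)
```

```text
tcp [0.5305 0.3656 0.3008] yaw 0.151 turn units 0.01 (other way -39.26); shift units [-0.0321  0.0502  1.2383] norm 1.2
```

>>> {"api": "jog_arm", "payload": {
  "increments": [
    [-0.03,0.05,0.5,0],
    [0,0,0.6,0],
    [0,0,0.5,0],
    [0,0,0,0]
  ]
}}

```text
time_s: 12.35
tcp_pos: [0.5297, 0.3623, 0.266]
ee_rot: [[0.989, 0.148, -0.004], [0.148, -0.989, -0.004], [-0.004, 0.003, -1.0]]
wrist_force: [0.1, -1.0, -1.2]
gripper_width: 0.133
gripper_force: 30.0
```

Run:
```python
from h import *
z=sense()["tcp_pos"][2]-.205; print(sense()["tcp_pos"])
for c in CAL:
    im=eyes.capture(c); cv2.imwrite(f"pics/{c}3.png",im)
# overlay: predicted cassette block bottom at TCP and printer/recess outlines at hypothesised pose
t=sense()["tcp_pos"]
im=eyes.capture("scene"); 
u,v=proj("scene",[.51,.36,.07])[0].astype(int); x0,y0=u-40,v-32
big=cv2.resize(im[y0:y0+60,x0:x0+80],None,fx=10,fy=10,interpolation=cv2.INTER_CUBIC)
def poly(P,col):
    q=((proj("scene",P)-[x0,y0]+.5)*10).astype(int); cv2.polylines(big,[q],True,col,1)
R=lambda a,b,z:np.array([[a,b,z],[a,-b,z],[-a,-b,z],[-a,b,z]])*1e-3
poly(pose(R(33,22,24),[t[0],t[1],.15],z-.02+.02-.02+0.0),(0,255,0)) if 0 else None
poly(pose(R(33,22,20),[t[0],t[1],.15],z),(0,255,0)); poly(pose(R(33,22,4),[t[0],t[1],.15],z),(0,255,0))
poly(pose(R(35,24,50),[.53,.3645,.15]),(0,0,255)); 
poly(pose(R(85,50,50),[.5003,.360,.15]),(255,0,0))
cv2.imwrite("pics/c3.png",big)
```

```text
[0.5297 0.3623 0.266 ]
```

View pics/c3.png

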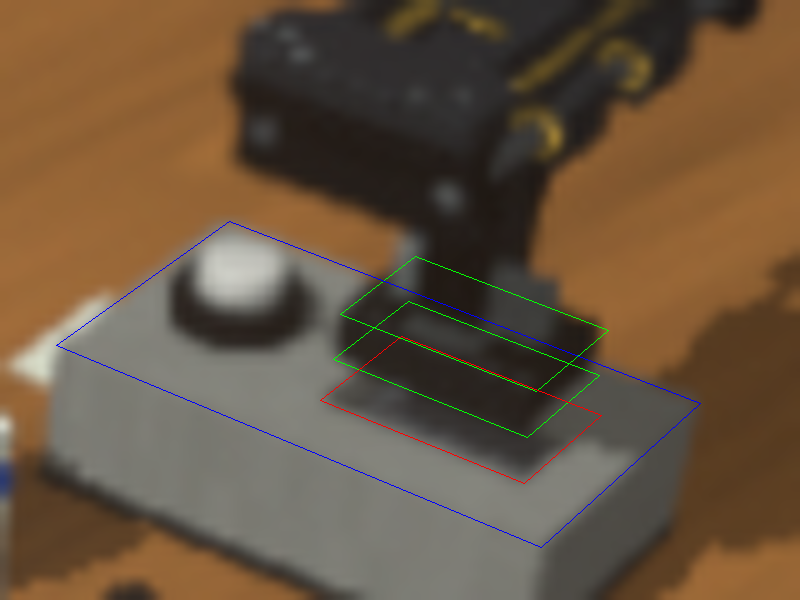

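The overlay matches: the held cassette sits over the recess (dark area between (330,400) and (600,430)) to within a few mm. I descend gently.

>>> {"api": "jog_arm", "payload": {
  "increments": [
    [0,0,0.2,0],
    [0,0,0.2,0],
    [0,0,0.2,0],
    [0,0,0,0],
    [0,0,0,0]
  ]
}}

```text
time_s: 13.0
tcp_pos: [0.53, 0.3635, 0.2566]
ee_rot: [[0.989, 0.15, -0.0], [0.15, -0.989, -0.0], [-0.0, 0.0, -1.0]]
wrist_force: [0.1, 0.2, -1.7]
gripper_width: 0.139
gripper_force: 30.0
```

Run:
```python
from h import *
print(sense()["wrist_force"]); go((.5315,.3645,.241),.15)
```

```text
[ 0.0811  0.174  -1.689 ]
tcp [0.53   0.3635 0.2566] yaw 0.150 turn units 0.00 (other way -39.27); shift units [ 0.0796 -0.0395  0.7788] norm 0.8
```

>>> {"api": "jog_arm", "payload": {
  "increments": [
    [0.05,-0.04,0,0],
    [0,0,0.2,0],
    [0,0,0.15,0],
    [0,0,0.15,0],
    [0,0,0,0]
  ]
}}

```text
time_s: 13.5
tcp_pos: [0.5308, 0.3642, 0.2459]
ee_rot: [[0.989, 0.149, -0.001], [0.149, -0.989, -0.001], [-0.001, 0.001, -1.0]]
wrist_force: [0.8, -0.0, -1.9]
gripper_width: 0.137
gripper_force: 30.0
```

No contact force at bottom height 0.041, so it is in. Now I press.

>>> {"api": "jog_arm", "payload": {
  "increments": [
    [0,0,0.2,0],
    [0,0,0.2,0],
    [0,0,0.15,0],
    [0,0,0.1,0],
    [0,0,0,0],
    [0,0,0,0],
    [0,0,0,0]
  ]
}}

```text
time_s: 14.2
tcp_pos: [0.531, 0.3645, 0.2349]
ee_rot: [[0.989, 0.15, 0.001], [0.15, -0.989, 0.0], [0.001, -0.0, -1.0]]
wrist_force: [-1.4, 0.0, 4.9]
gripper_width: 0.138
gripper_force: 30.0
```

>>> {"api": "jog_arm", "payload": {
  "increments": [
    [0,0,0.1,0],
    [0,0,0.1,0],
    [0,0,0,0],
    [0,0,0,0]
  ]
}}

```text
time_s: 14.6
tcp_pos: [0.5309, 0.3646, 0.2348]
ee_rot: [[0.989, 0.151, 0.002], [0.151, -0.989, 0.001], [0.002, -0.0, -1.0]]
wrist_force: [-7.7, -3.4, 20.7]
gripper_width: 0.134
gripper_force: 30.0
```

The cassette bottomed out (20 N at full depth). I release it, rise, close the fingers and go over the button.

>>> {"api": "jog_arm", "payload": {
  "increments": [
    [0,0,-0.15,0],
    [0,0,0,0],
    [0,0,0,0],
    [0,0,0,0]
  ],
  "grip": 30
}}

```text
time_s: 15.0
tcp_pos: [0.5312, 0.3645, 0.2327]
ee_rot: [[0.989, 0.15, 0.0], [0.15, -0.989, -0.0], [0.0, 0.0, -1.0]]
wrist_force: [0.1, 0.7, 3.4]
gripper_width: 0.325
gripper_force: 1.6
```

>>> {"api": "jog_arm", "payload": {
  "increments": [
    [0,0,-0.5,0],
    [0,0,-0.8,0],
    [0,0,-0.8,0],
    [0,0,-0.8,0],
    [0,0,0,0]
  ]
}}

```text
time_s: 15.5
tcp_pos: [0.5315, 0.3649, 0.2933]
ee_rot: [[0.989, 0.15, 0.004], [0.15, -0.989, 0.003], [0.004, -0.003, -1.0]]
wrist_force: [0.5, 0.2, -0.4]
gripper_width: 0.347
gripper_force: 0.0
```

>>> {"api": "jog_arm", "payload": {
  "increments": [
    [-0.8,0,0,0],
    [-0.8,0,0,0],
    [-0.8,0,0,0],
    [-0.8,0,0,0],
    [-0.8,0,0,0],
    [0,0,0,0],
    [0,0,0,0]
  ],
  "grip": 0
}}

```text
time_s: 16.2
tcp_pos: [0.4518, 0.3525, 0.2904]
ee_rot: [[0.989, 0.15, -0.0], [0.15, -0.989, -0.0], [-0.0, 0.0, -1.0]]
wrist_force: [-0.8, 0.5, -0.1]
gripper_width: 0.009
gripper_force: 0.0
```

Run:
```python
from h import *
print(sense()["tcp_pos"],sense()["gripper_width"])
a=[]
for c in CAL:
    im=eyes.capture(c)
    print("feed",c,[(d["centre"],d["conf"]) for d in eyes.spot_in(c,"feed_top")][:1])
    u,v=proj(c,[.5,.36,.07])[0].astype(int); a.append(cv2.resize(im[v-30:v+30,u-40:u+40],(400,300),interpolation=cv2.INTER_CUBIC))
cv2.imwrite("pics/c4.png",np.hstack(a))
```

```text
[0.4518 0.3525 0.2904] 0.008986738721358994
feed scene [([0.494, -0.3579, 0.0046], 0.17)]
feed top [([0.538, 0.3606, 0.0463], 0.5)]
```

View pics/c4.png

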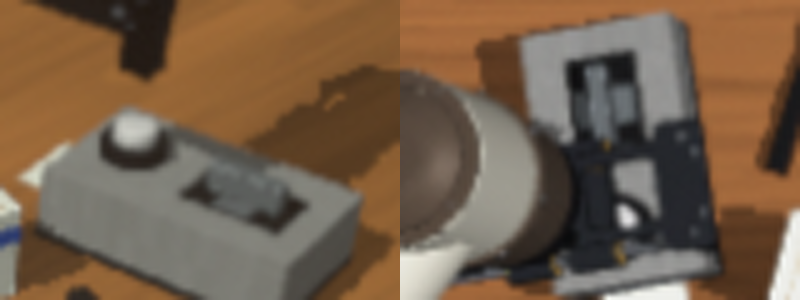

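The cassette sits flush in the recess and the fingertips hang above the button at (135,125) in the scene crop. I press it step by step.

>>> {"api": "jog_arm", "payload": {
  "increments": [
    [0,0,0.8,0],
    [0,0,0.8,0],
    [0,0,0.2,0],
    [0,0,0.1,0],
    [0,0,0.1,0],
    [0,0,0.1,0],
    [0,0,0,0]
  ]
}}

```text
time_s: 17.1
tcp_pos: [0.452, 0.3523, 0.2493]
ee_rot: [[0.989, 0.15, 0.0], [0.15, -0.989, 0.0], [0.0, 0.0, -1.0]]
wrist_force: [-0.9, -1.6, 3.3]
gripper_width: 0.009
gripper_force: 1.8
```

>>> {"api": "jog_arm", "payload": {
  "increments": [
    [0,0,0.1,0],
    [0,0,0.1,0],
    [0,0,0,0]
  ]
}}

```text
time_s: 17.4
tcp_pos: [0.4519, 0.3524, 0.2483]
ee_rot: [[0.989, 0.151, 0.002], [0.151, -0.989, -0.0], [0.002, 0.0, -1.0]]
wrist_force: [-5.5, -5.7, 20.4]
gripper_width: 0.002
gripper_force: 9.8
```

The button bottomed out at 20 N. I rise and refine the cartons and rack from the scene view.

>>> {"api": "jog_arm", "payload": {
  "increments": [
    [0,0,-0.5,0],
    [0,0,-1,0],
    [0,0,-1,0],
    [0,0,-1,0],
    [0,0,-1,0],
    [0,0,0,1],
    [0,0,0,1],
    [0,0,0,1],
    [0,0,0,1],
    [0,0,0,1]
  ],
  "grip": 50
}}

```text
time_s: 18.4
tcp_pos: [0.4519, 0.3528, 0.3347]
ee_rot: [[0.968, -0.251, 0.001], [-0.251, -0.968, 0.002], [0.0, -0.002, -1.0]]
wrist_force: [0.5, 0.3, -0.0]
gripper_width: 0.574
gripper_force: 0.0
```

Run:
```python
from h import *
# colour masks of the cartons in both cams from the starting pictures and now
C=[(.4305,.2358,-.275),(.4465,.1457,-.30),(.46,.065,-.11),(.46,-.013,.07)]
for c,f in(("top","pics/top0.png"),("scene","pics/scene0.png"),("scene",None)):
    im=cv2.imread(f) if f else eyes.capture(c); hsv=cv2.cvtColor(im,cv2.COLOR_BGR2HSV)
    b,g,rr=[im[...,i].astype(int) for i in range(3)]
    m=((rr-b)<45)&(hsv[...,2]>80)  # not wood (wood: strongly red over blue)
    for p in C:
        roi=sil(c,"carton_a",p,(0,0,512,384),S=2)>0
        near=cv2.dilate(roi.astype(np.uint8),np.ones((9,9)))>0
        n,l,st,ce=cv2.connectedComponentsWithStats((m&near).astype(np.uint8)); i=1+st[1:,4].argmax()
        x,e=fit(c,"carton_a",l==i,p); print(c,x,"%.2f"%e)
    roi=sil(c,"rack",(.621,.0245,0),(0,0,512,384),S=2)>0; near=cv2.dilate(roi.astype(np.uint8),np.ones((9,9)))>0
    n,l,st,ce=cv2.connectedComponentsWithStats((((rr-b)<25)&(hsv[...,2]>40)&near).astype(np.uint8)); i=1+st[1:,4].argmax()
    mm=cv2.morphologyEx((l==i).astype(np.uint8),cv2.MORPH_CLOSE,np.ones((13,13)))
    x,e=fit(c,"rack",mm,(.621,.0245,0)); print(c,"rack",x,"%.2f"%e)
go((.4305,.2358,.26),-.275)
```

```text
top [ 0.4333  0.2371 -0.2899] 0.11
top [ 0.4474  0.1477 -0.2954] 0.13
top [ 0.4632  0.065  -0.1599] 0.16
top [ 0.4645 -0.013   0.0403] 0.15
top rack [ 0.625   0.0261 -0.0098] 0.03
scene [ 0.4298  0.234  -0.2644] 0.07
scene [ 0.4447  0.1456 -0.2441] 0.07
scene [ 0.4597  0.0633 -0.0714] 0.07
scene [ 0.4608 -0.014   0.0964] 0.05
scene rack [ 0.6207  0.024  -0.0025] 0.02
scene [ 0.4298  0.2338 -0.2743] 0.07
scene [ 0.4448  0.1455 -0.25  ] 0.07
scene [ 0.4601  0.0634 -0.0724] 0.06
scene [ 0.461  -0.0142  0.0871] 0.05
scene rack [0.6205 0.0238 0.0021] 0.02
tcp [0.4519 0.3528 0.3347] yaw -0.255 turn units 0.24 (other way -39.03); shift units [0.5595 5.9205 3.7355] norm 5.9
```

Carton positions relative to the rack agree between cameras to about 1.5 mm. Grasping carton 1.

>>> {"api": "jog_arm", "payload": {
  "increments": [
    [0.1,0.98,0.2,0.24],
    [0.1,0.98,0.2,0],
    [0.1,0.98,0.2,0],
    [0.1,0.98,0.2,0],
    [0.1,0.98,0.2,0],
    [0.1,0.98,0,0],
    [0,0,0,0],
    [0,0,0,0]
  ]
}}

```text
time_s: 19.25
tcp_pos: [0.4328, 0.2358, 0.3153]
ee_rot: [[0.964, -0.266, 0.001], [-0.266, -0.964, 0.001], [0.001, -0.002, -1.0]]
wrist_force: [0.1, 0.4, 1.0]
gripper_width: 0.578
gripper_force: 0.0
```

Run:
```python
from h import *
go((.4316,.2355,.212),-.275)
```

```text
tcp [0.4328 0.2358 0.3153] yaw -0.269 turn units 0.07 (other way -39.20); shift units [-0.0531  0.0307  5.1641] norm 5.2
```

>>> {"api": "jog_arm", "payload": {
  "increments": [
    [-0.05,0.03,0.8,0.07],
    [0,0,0.9,0],
    [0,0,0.9,0],
    [0,0,0.9,0],
    [0,0,0.8,0],
    [0,0,0.5,0],
    [0,0,0.36,0],
    [0,0,0,0],
    [0,0,0,0]
  ]
}}

```text
time_s: 20.15
tcp_pos: [0.4316, 0.2359, 0.212]
ee_rot: [[0.963, -0.271, 0.001], [-0.271, -0.963, 0.001], [0.001, -0.001, -1.0]]
wrist_force: [0.0, 0.4, -0.0]
gripper_width: 0.579
gripper_force: 0.0
```

>>> {"api": "jog_arm", "payload": {
  "increments": [
    [0,0,0,0],
    [0,0,0,0],
    [0,0,0,0],
    [0,0,0,0],
    [0,0,0,0]
  ],
  "grip": 0
}}

```text
time_s: 20.65
tcp_pos: [0.4314, 0.2355, 0.2118]
ee_rot: [[0.962, -0.271, 0.0], [-0.271, -0.962, 0.0], [0.0, -0.0, -1.0]]
wrist_force: [-0.7, 0.1, 2.3]
gripper_width: 0.27
gripper_force: 30.0
```

>>> {"api": "jog_arm", "payload": {
  "increments": [
    [0,0,-0.5,0],
    [0,0,-1,0],
    [0,0,-1,0],
    [0,0,-1,0],
    [0,0,-1,0],
    [0,0,0,-1],
    [0,0,0,-1],
    [0,0,0,-1],
    [0,0,0,-0.4],
    [0,0,0,0]
  ]
}}

```text
time_s: 21.65
tcp_pos: [0.4313, 0.2354, 0.3021]
ee_rot: [[1.0, -0.003, 0.0], [-0.003, -1.0, 0.0], [0.0, -0.0, -1.0]]
wrist_force: [0.2, -0.3, -0.8]
gripper_width: 0.272
gripper_force: 30.0
```

Run:
```python
from h import *
cx,cy,t=.6228,.025,-.003
for a,b in((38,33),(38,-33),(-38,33),(-38,-33)): print(pose(np.array([[a,b,0]])*1e-3,(cx,cy,t)))
go((.6609,.0579,.30),-.003)
```

```text
[[0.6609 0.0579 0.    ]]
[[ 0.6607 -0.0081  0.    ]]
[[0.5849 0.0581 0.    ]]
[[ 0.5847 -0.0079  0.    ]]
tcp [0.4313 0.2354 0.3021] yaw -0.003 turn units 0.00 (other way -39.27); shift units [11.5085  8.8384  0.1045] norm 11.5
```

>>> {"api": "jog_arm", "payload": {
  "increments": [
    [0.96,0.74,0,0],
    [0.96,0.74,0,0],
    [0.96,0.74,0,0],
    [0.96,0.74,0,0],
    [0.96,0.74,0,0],
    [0.96,0.74,0,0],
    [0.96,0.74,0,0],
    [0.96,0.74,0,0],
    [0.96,0.74,0,0],
    [0.96,0.74,0,0]
  ]
}}

```text
time_s: 22.65
tcp_pos: [0.6236, 0.0862, 0.3017]
ee_rot: [[1.0, -0.004, -0.0], [-0.004, -1.0, -0.0], [-0.0, 0.0, -1.0]]
wrist_force: [0.1, -0.3, -0.1]
gripper_width: 0.274
gripper_force: 30.0
```

>>> {"api": "jog_arm", "payload": {
  "increments": [
    [0.95,0.72,0.3,0],
    [0.95,0.72,0.5,0],
    [0,0,0.7,0],
    [0,0,0.7,0],
    [0,0,0.6,0],
    [0,0,0,0],
    [0,0,0,0]
  ]
}}

```text
time_s: 23.35
tcp_pos: [0.6606, 0.0587, 0.2455]
ee_rot: [[1.0, -0.002, -0.0], [-0.002, -1.0, -0.0], [-0.0, 0.0, -1.0]]
wrist_force: [-0.0, 0.4, -0.4]
gripper_width: 0.272
gripper_force: 30.0
```

Run:
```python
from h import *
go((.6609,.0579,.238),-.003); t=sense()["tcp_pos"]; out=[]
for c in CAL:
    im=eyes.capture(c); u,v=proj(c,[t[0],t[1],.04])[0].astype(int); x0,y0=u-20,v-22
    big=cv2.resize(im[y0:y0+45,x0:x0+40],None,fx=10,fy=10,interpolation=cv2.INTER_CUBIC)
    def poly(P,col):
        q=((proj(c,P)-[x0,y0]+.5)*10).astype(int); cv2.polylines(big,[q],True,col,1)
    R=lambda a,b,z:np.array([[a,b,z],[a,-b,z],[-a,-b,z],[-a,b,z]])*1e-3
    sh={"scene":(-.0022,-.001),"top":(.0022,.001)}[c]
    poly(pose(R(30,12,0),[t[0]+sh[0],t[1]+sh[1],0],t[2]-.212),(0,255,0)); poly(pose(R(30,12,64),[t[0]+sh[0],t[1]+sh[1],0],t[2]-.212),(0,255,0))
    for dx in(.6609,.5849):
      for dy in(.0579,-.008): poly(pose(R(31.5,13.5,28),[dx+sh[0],dy+sh[1],-.003]),(0,0,255))
    out.append(big)
cv2.imwrite("pics/c5.png",np.hstack(out))
```

```text
tcp [0.6606 0.0587 0.2455] yaw -0.002 turn units 0.02 (other way -39.25); shift units [0.0137 0.0384 0.3769] norm 0.4
```

View pics/c5.png

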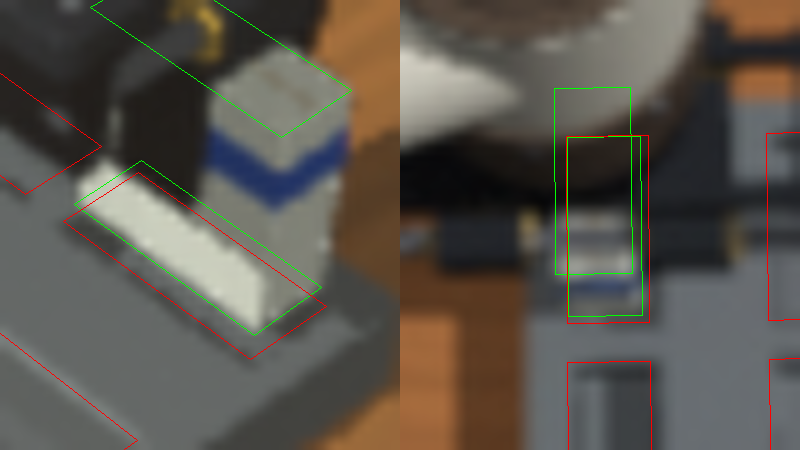

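The overlay agrees: the held carton's footprint (bottom corner (258,328)) lies over the slot outline to within 1–2 mm. I insert gently.

>>> {"api": "jog_arm", "payload": {
  "increments": [
    [0.01,0.04,0.1,0],
    [0,0,0.2,0],
    [0,0,0.2,0],
    [0,0,0,0],
    [0,0,0,0]
  ]
}}

```text
time_s: 23.95
tcp_pos: [0.6611, 0.0572, 0.2353]
ee_rot: [[1.0, -0.003, -0.0], [-0.003, -1.0, -0.0], [-0.0, 0.0, -1.0]]
wrist_force: [0.6, 0.1, -1.0]
gripper_width: 0.274
gripper_force: 30.0
```

>>> {"api": "jog_arm", "payload": {
  "increments": [
    [0,0,0.1,0],
    [0,0,0.1,0],
    [0,0,0,0]
  ]
}}

```text
time_s: 24.25
tcp_pos: [0.661, 0.0572, 0.2311]
ee_rot: [[1.0, -0.003, -0.001], [-0.003, -1.0, -0.0], [-0.001, 0.0, -1.0]]
wrist_force: [-0.4, -0.2, -0.7]
gripper_width: 0.273
gripper_force: 30.0
```

>>> {"api": "jog_arm", "payload": {
  "increments": [
    [0,0,0.2,0],
    [0,0,0.2,0],
    [0,0,0.15,0],
    [0,0,0.07,0],
    [0,0,0,0]
  ]
}}

```text
time_s: 24.75
tcp_pos: [0.661, 0.0572, 0.2187]
ee_rot: [[1.0, -0.003, -0.001], [-0.003, -1.0, -0.0], [-0.001, 0.0, -1.0]]
wrist_force: [-0.0, 0.2, -1.2]
gripper_width: 0.273
gripper_force: 30.0
```

>>> {"api": "jog_arm", "payload": {
  "increments": [
    [0,0,0.05,0],
    [0,0,0.05,0],
    [0,0,0,0]
  ]
}}

```text
time_s: 25.05
tcp_pos: [0.6612, 0.0573, 0.2178]
ee_rot: [[1.0, -0.003, 0.001], [-0.003, -1.0, 0.0], [0.001, -0.0, -1.0]]
wrist_force: [-1.3, -0.2, 3.1]
gripper_width: 0.277
gripper_force: 30.0
```

Carton 1 is on the slot floor. I release it and go for carton 2.

>>> {"api": "jog_arm", "payload": {
  "increments": [
    [0,0,0,0],
    [0,0,0,0],
    [0,0,-0.5,0],
    [0,0,-1,0],
    [0,0,-1,0],
    [0,0,-1,0],
    [0,0,-1,0],
    [0,0,0,0]
  ],
  "grip": 50
}}

```text
time_s: 25.85
tcp_pos: [0.662, 0.0574, 0.3115]
ee_rot: [[1.0, -0.002, 0.008], [-0.002, -1.0, 0.001], [0.008, -0.001, -1.0]]
wrist_force: [0.2, 0.9, 0.1]
gripper_width: 0.578
gripper_force: 0.0
```

Run:
```python
from h import *
eyes.capture("scene"); 
for z in (0,.006): look("carton_a",[(.659,.056,0),(.446,.1466,-.27),(.46,.064,-.1),(.463,-.014,.07)],cams=("scene",),z=z)
go((.446,.1466,.30),-.27)
```

```text
carton_a scene [0.6486 0.0704 0.0553] err 0.23 conf 0.85
carton_a scene [ 0.4579  0.0663 -0.0514] err 0.08 conf 0.80
carton_a scene [ 0.4594 -0.0148  0.0496] err 0.05 conf 0.75
carton_a scene [ 0.4272  0.1421 -0.7063] err 0.61 conf 0.62
carton_a scene [0.6536 0.0645 0.0176] err 0.25 conf 0.85
carton_a scene [ 0.4638  0.061  -0.077 ] err 0.09 conf 0.80
carton_a scene [ 0.4647 -0.0185  0.0304] err 0.06 conf 0.75
carton_a scene [ 0.4362  0.1337 -0.7105] err 0.62 conf 0.62
tcp [0.6607 0.0572 0.3067] yaw -0.003 turn units 3.34 (other way -35.93); shift units [-11.5393  -1.4448   0.3367] norm 11.5
```

>>> {"api": "jog_arm", "payload": {
  "increments": [
    [0,0,0,1],
    [0,0,0,1],
    [0,0,0,1],
    [0,0,0,0.34],
    [-0.96,-0.12,0,0],
    [-0.96,-0.12,0,0],
    [-0.96,-0.12,0,0],
    [-0.96,-0.12,0,0],
    [-0.96,-0.12,0,0],
    [-0.96,-0.12,0,0]
  ]
}}

```text
time_s: 27.0
tcp_pos: [0.553, 0.102, 0.3064]
ee_rot: [[0.964, -0.266, -0.001], [-0.266, -0.964, -0.001], [-0.001, 0.001, -1.0]]
wrist_force: [-0.2, 0.0, -0.1]
gripper_width: 0.575
gripper_force: 0.0
```

>>> {"api": "jog_arm", "payload": {
  "increments": [
    [-0.96,-0.12,0.3,0],
    [-0.96,-0.12,0.4,0],
    [-0.96,-0.12,0.4,0],
    [-0.96,-0.12,0.4,0],
    [-0.96,-0.12,0.4,0],
    [-0.96,-0.12,0.4,0],
    [0,0,0,0],
    [0,0,0,0]
  ]
}}

```text
time_s: 27.8
tcp_pos: [0.4469, 0.1467, 0.2611]
ee_rot: [[0.964, -0.265, 0.0], [-0.265, -0.964, -0.0], [0.0, 0.0, -1.0]]
wrist_force: [-0.6, -0.2, 0.6]
gripper_width: 0.581
gripper_force: 0.0
```

Run:
```python
from h import *
go((.446,.1466,.212),-.27)
```

```text
tcp [0.4469 0.1467 0.2611] yaw -0.268 turn units 0.02 (other way -39.25); shift units [-0.042  0.016  2.456] norm 2.5
```

Slot for carton 2: far row, y = -0.008.

>>> {"api": "jog_arm", "payload": {
  "increments": [
    [-0.04,0.02,0.6,0],
    [0,0,0.7,0],
    [0,0,0.7,0],
    [0,0,0.45,0],
    [0,0,0,0],
    [0,0,0,0]
  ]
}}

```text
time_s: 28.4
tcp_pos: [0.4464, 0.1463, 0.2124]
ee_rot: [[0.964, -0.267, 0.001], [-0.267, -0.964, 0.0], [0.0, -0.0, -1.0]]
wrist_force: [0.0, -0.1, -1.0]
gripper_width: 0.571
gripper_force: 0.0
```

>>> {"api": "jog_arm", "payload": {
  "increments": [
    [0,0,0,0],
    [0,0,0,0],
    [0,0,0,0],
    [0,0,0,0],
    [0,0,0,0]
  ],
  "grip": 0
}}

```text
time_s: 28.9
tcp_pos: [0.4458, 0.1463, 0.2124]
ee_rot: [[0.964, -0.267, 0.0], [-0.267, -0.964, 0.0], [0.0, -0.0, -1.0]]
wrist_force: [-0.8, 0.3, 1.4]
gripper_width: 0.27
gripper_force: 30.0
```

>>> {"api": "jog_arm", "payload": {
  "increments": [
    [0,0,-0.5,0],
    [0,0,-1,0],
    [0,0,-1,0],
    [0,0,-1,0],
    [0,0,-1,0],
    [0,0,-0.5,-1],
    [0,0,0,-1],
    [0,0,0,-1],
    [0,0,0,-0.35],
    [0,0,0,0]
  ]
}}

```text
time_s: 29.9
tcp_pos: [0.4457, 0.1462, 0.3125]
ee_rot: [[1.0, -0.003, 0.0], [-0.003, -1.0, 0.0], [0.0, -0.0, -1.0]]
wrist_force: [0.4, 0.1, -0.7]
gripper_width: 0.275
gripper_force: 30.0
```

Run:
```python
from h import *
go((.6607,-.0083,.244),-.003)
```

```text
tcp [0.4457 0.1462 0.3125] yaw -0.003 turn units 0.00 (other way -39.27); shift units [10.7727  7.6935  3.4249] norm 10.8
```

>>> {"api": "jog_arm", "payload": {
  "increments": [
    [0.98,0.7,0,0],
    [0.98,0.7,0,0],
    [0.98,0.7,0,0],
    [0.98,0.7,0,0],
    [0.98,0.7,0,0],
    [0.98,0.7,0,0],
    [0.98,0.7,0,0],
    [0.98,0.7,0,0],
    [0.98,0.7,0,0],
    [0.98,0.7,0,0]
  ]
}}

```text
time_s: 30.9
tcp_pos: [0.6423, 0.0053, 0.3119]
ee_rot: [[1.0, -0.003, -0.001], [-0.003, -1.0, -0.0], [-0.001, 0.0, -1.0]]
wrist_force: [0.1, 0.4, -1.0]
gripper_width: 0.275
gripper_force: 30.0
```

>>> {"api": "jog_arm", "payload": {
  "increments": [
    [0.97,0.7,0,0],
    [0,0,0.7,0],
    [0,0,0.8,0],
    [0,0,0.8,0],
    [0,0,0.6,0],
    [0,0,0.4,0],
    [0,0,0,0],
    [0,0,0,0]
  ]
}}

```text
time_s: 31.7
tcp_pos: [0.6611, -0.008, 0.2465]
ee_rot: [[1.0, -0.002, 0.001], [-0.002, -1.0, -0.0], [0.001, 0.0, -1.0]]
wrist_force: [0.2, -0.2, 0.1]
gripper_width: 0.278
gripper_force: 30.0
```

Run:
```python
from h import *
print(sense()["wrist_force"]);go((.6607,-.0083,.218),-.003)
```

```text
[ 0.2022 -0.1793  0.099 ]
tcp [ 0.6611 -0.008   0.2465] yaw -0.002 turn units 0.02 (other way -39.25); shift units [-0.019   0.0171  1.4252] norm 1.4
```

>>> {"api": "jog_arm", "payload": {
  "increments": [
    [-0.01,0.02,0.2,0],
    [0,0,0.2,0],
    [0,0,0.2,0],
    [0,0,0.1,0],
    [0,0,0,0],
    [0,0,0,0]
  ]
}}

```text
time_s: 32.3
tcp_pos: [0.6608, -0.0085, 0.2322]
ee_rot: [[1.0, -0.002, 0.0], [-0.002, -1.0, -0.0], [0.0, 0.0, -1.0]]
wrist_force: [0.3, 0.2, 0.3]
gripper_width: 0.275
gripper_force: 30.0
```

In without contact, so I continue to the floor, release and rise.

>>> {"api": "jog_arm", "payload": {
  "increments": [
    [0,0,0.2,0],
    [0,0,0.2,0],
    [0,0,0.2,0],
    [0,0,0.1,0],
    [0,0,0.08,0],
    [0,0,0,0],
    [0,0,0,0]
  ]
}}

```text
time_s: 33.0
tcp_pos: [0.6605, -0.0085, 0.2184]
ee_rot: [[1.0, -0.001, -0.0], [-0.001, -1.0, -0.001], [-0.0, 0.001, -1.0]]
wrist_force: [-4.6, -0.4, 8.6]
gripper_width: 0.273
gripper_force: 30.0
```

>>> {"api": "jog_arm", "payload": {
  "increments": [
    [0,0,0,0],
    [0,0,0,0],
    [0,0,-0.5,0],
    [0,0,-1,0],
    [0,0,-1,0],
    [0,0,-1,0],
    [0,0,-1,0],
    [0,0,0,0.7],
    [0,0,0,0.7],
    [0,0,0,0]
  ],
  "grip": 48
}}

```text
time_s: 34.0
tcp_pos: [0.6607, -0.0086, 0.3071]
ee_rot: [[0.994, -0.114, 0.001], [-0.114, -0.994, 0.0], [0.001, -0.0, -1.0]]
wrist_force: [0.7, -0.3, -0.9]
gripper_width: 0.551
gripper_force: 0.0
```

Run:
```python
from h import *
go((.4616,.0642,.30),-.11)
```

```text
tcp [ 0.6607 -0.0086  0.3071] yaw -0.114 turn units -0.05 (other way 39.22); shift units [-10.2961  -2.5228   0.3573] norm 10.3
```

>>> {"api": "jog_arm", "payload": {
  "increments": [
    [-0.98,-0.24,0,-0.05],
    [-0.98,-0.24,0,0],
    [-0.98,-0.24,0,0],
    [-0.98,-0.24,0,0],
    [-0.98,-0.24,0.3,0],
    [-0.98,-0.24,0.5,0],
    [-0.98,-0.24,0.5,0],
    [-0.98,-0.24,0.5,0],
    [-0.98,-0.24,0.4,0],
    [-0.98,-0.24,0,0]
  ]
}}

```text
time_s: 35.0
tcp_pos: [0.4702, 0.0608, 0.2617]
ee_rot: [[0.994, -0.109, -0.002], [-0.109, -0.994, -0.001], [-0.002, 0.001, -1.0]]
wrist_force: [-0.2, 0.2, -0.0]
gripper_width: 0.556
gripper_force: 0.0
```

>>> {"api": "jog_arm", "payload": {
  "increments": [
    [-0.5,-0.12,0,0],
    [0,0,0,0],
    [0,0,0,0]
  ]
}}

```text
time_s: 35.3
tcp_pos: [0.4623, 0.0645, 0.2631]
ee_rot: [[0.994, -0.109, 0.002], [-0.109, -0.994, 0.001], [0.002, -0.001, -1.0]]
wrist_force: [-0.1, -0.4, 0.3]
gripper_width: 0.554
gripper_force: 0.0
```

Run:
```python
from h import *
go((.4616,.0642,.212),-.11)
```

```text
tcp [0.4623 0.0645 0.2631] yaw -0.109 turn units 0.01 (other way -39.26); shift units [-0.0316  0.0188  2.556 ] norm 2.6
```

>>> {"api": "jog_arm", "payload": {
  "increments": [
    [-0.03,0.02,0.6,0],
    [0,0,0.7,0],
    [0,0,0.7,0],
    [0,0,0.55,0],
    [0,0,0,0],
    [0,0,0,0]
  ]
}}

```text
time_s: 35.9
tcp_pos: [0.4614, 0.0639, 0.2116]
ee_rot: [[0.994, -0.11, 0.0], [-0.11, -0.994, -0.0], [0.0, 0.0, -1.0]]
wrist_force: [0.6, -0.4, 0.6]
gripper_width: 0.552
gripper_force: 0.0
```

>>> {"api": "jog_arm", "payload": {
  "increments": [
    [0,0,0,0],
    [0,0,0,0],
    [0,0,0,0],
    [0,0,0,0],
    [0,0,0,0]
  ],
  "grip": 0
}}

```text
time_s: 36.4
tcp_pos: [0.4609, 0.064, 0.2119]
ee_rot: [[0.994, -0.11, 0.001], [-0.11, -0.994, 0.0], [0.0, -0.0, -1.0]]
wrist_force: [-0.5, 0.3, 1.5]
gripper_width: 0.275
gripper_force: 30.0
```

>>> {"api": "jog_arm", "payload": {
  "increments": [
    [0,0,-0.5,0],
    [0,0,-1,0],
    [0,0,-1,0],
    [0,0,-1,0],
    [0,0,-0.5,0],
    [0,0,0,-0.7],
    [0,0,0,-0.64],
    [0,0,0,0],
    [0,0,0,0]
  ]
}}

```text
time_s: 37.3
tcp_pos: [0.4607, 0.0639, 0.2914]
ee_rot: [[1.0, -0.004, -0.0], [-0.004, -1.0, -0.0], [-0.0, 0.0, -1.0]]
wrist_force: [0.9, 0.1, -0.4]
gripper_width: 0.272
gripper_force: 30.0
```

Run:
```python
from h import *
print(sense()["gripper_width"]);go((.5849,.0579,.244),-.003)
```

```text
0.2718143000785928
tcp [0.4607 0.0639 0.2914] yaw -0.004 turn units -0.01 (other way 39.26); shift units [6.2094 0.2789 2.3714] norm 6.2
```

>>> {"api": "jog_arm", "payload": {
  "increments": [
    [0.9,0.05,0,0],
    [0.9,0.05,0,0],
    [0.9,0.05,0,0],
    [0.9,0.05,0,0],
    [0.9,0.04,0,0],
    [0.9,0.04,0,0],
    [0.81,0,0.4,0],
    [0,0,0.7,0],
    [0,0,0.7,0],
    [0,0,0.5,0]
  ]
}}

```text
time_s: 38.3
tcp_pos: [0.5849, 0.0578, 0.2441]
ee_rot: [[1.0, -0.004, -0.002], [-0.004, -1.0, -0.001], [-0.002, 0.001, -1.0]]
wrist_force: [-0.6, 0.5, -1.1]
gripper_width: 0.271
gripper_force: 30.0
```

>>> {"api": "jog_arm", "payload": {
  "increments": [
    [0,0,0,0],
    [0,0,0,0]
  ]
}}

```text
time_s: 38.5
tcp_pos: [0.5852, 0.058, 0.2456]
ee_rot: [[1.0, -0.003, 0.0], [-0.003, -1.0, -0.0], [0.0, 0.0, -1.0]]
wrist_force: [-0.0, -0.6, -0.8]
gripper_width: 0.274
gripper_force: 30.0
```

Run:
```python
from h import *
print(sense()["wrist_force"]);go((.5849,.0579,.218),-.003)
```

```text
[-0.0339 -0.6428 -0.8016]
tcp [0.5852 0.058  0.2456] yaw -0.003 turn units 0.00 (other way -39.27); shift units [-0.0157  0.0075  1.3819] norm 1.4
```

>>> {"api": "jog_arm", "payload": {
  "increments": [
    [-0.01,0.01,0.2,0],
    [0,0,0.2,0],
    [0,0,0.2,0],
    [0,0,0.1,0],
    [0,0,0,0],
    [0,0,0,0]
  ]
}}

```text
time_s: 39.1
tcp_pos: [0.5848, 0.0575, 0.2315]
ee_rot: [[1.0, -0.003, -0.0], [-0.003, -1.0, -0.0], [-0.0, 0.0, -1.0]]
wrist_force: [-0.2, -3.0, 1.0]
gripper_width: 0.273
gripper_force: 30.0
```

>>> {"api": "jog_arm", "payload": {
  "increments": [
    [0,0,0.2,0],
    [0,0.02,0.2,0],
    [0,0,0.2,0],
    [0,0,0.05,0],
    [0,0,0.05,0],
    [0,0,0,0],
    [0,0,0,0]
  ]
}}

```text
time_s: 39.8
tcp_pos: [0.5846, 0.0574, 0.2179]
ee_rot: [[1.0, -0.003, -0.001], [-0.003, -1.0, -0.0], [-0.001, 0.0, -1.0]]
wrist_force: [-2.3, -1.1, 4.5]
gripper_width: 0.273
gripper_force: 30.0
```

Carton 3 is seated. On to carton 4, at (0.4628, -0.0136) with yaw 0.07.

>>> {"api": "jog_arm", "payload": {
  "increments": [
    [0,0,0,0],
    [0,0,0,0],
    [0,0,-0.5,0],
    [0,0,-1,0],
    [0,0,-1,0],
    [0,0,-1,0],
    [0,0,-0.6,-0.5],
    [0,0,0,-0.4],
    [0,0,0,0]
  ],
  "grip": 46
}}

```text
time_s: 40.7
tcp_pos: [0.585, 0.0575, 0.3007]
ee_rot: [[0.998, 0.069, 0.002], [0.069, -0.998, 0.001], [0.002, -0.001, -1.0]]
wrist_force: [0.3, 0.1, 0.3]
gripper_width: 0.527
gripper_force: 0.0
```

Run:
```python
from h import *
go((.4628,-.0136,.30),.07)
```

```text
tcp [0.585  0.0575 0.3007] yaw 0.069 turn units -0.01 (other way 39.26); shift units [-6.3436  3.1186  0.0336] norm 6.3
```

>>> {"api": "jog_arm", "payload": {
  "increments": [
    [-0.9,0.44,0,0],
    [-0.9,0.44,0,0],
    [-0.9,0.45,0,0],
    [-0.9,0.45,0,0],
    [-0.9,0.45,0,0],
    [-0.9,0.45,0,0],
    [-0.94,0.44,0.5,0],
    [0,0,0.7,0],
    [0,0,0.7,0],
    [0,0,0,0]
  ]
}}

```text
time_s: 41.7
tcp_pos: [0.462, -0.0139, 0.2602]
ee_rot: [[0.998, 0.068, -0.004], [0.068, -0.998, -0.001], [-0.004, 0.001, -1.0]]
wrist_force: [-0.4, -0.5, 0.4]
gripper_width: 0.529
gripper_force: 0.0
```

Run:
```python
from h import *
go((.4628,-.0136,.212),.07)
```

```text
tcp [ 0.462  -0.0139  0.2602] yaw 0.068 turn units -0.02 (other way 39.25); shift units [ 0.0431 -0.0113  2.4102] norm 2.4
```

>>> {"api": "jog_arm", "payload": {
  "increments": [
    [0.03,-0.01,0.6,0],
    [0,0,0.7,0],
    [0,0,0.7,0],
    [0,0,0.45,0],
    [0,0,0,0],
    [0,0,0,0]
  ]
}}

```text
time_s: 42.3
tcp_pos: [0.4636, -0.0133, 0.2129]
ee_rot: [[0.998, 0.069, 0.001], [0.069, -0.998, 0.0], [0.001, 0.0, -1.0]]
wrist_force: [0.1, 0.1, -0.4]
gripper_width: 0.532
gripper_force: 0.0
```

>>> {"api": "jog_arm", "payload": {
  "increments": [
    [0,0,0,0],
    [0,0,0,0],
    [0,0,0,0],
    [0,0,0,0],
    [0,0,0,0]
  ],
  "grip": 0
}}

```text
time_s: 42.8
tcp_pos: [0.4633, -0.0134, 0.2128]
ee_rot: [[0.998, 0.069, 0.0], [0.069, -0.998, 0.0], [0.0, -0.0, -1.0]]
wrist_force: [-0.5, -0.4, 2.5]
gripper_width: 0.275
gripper_force: 30.0
```

>>> {"api": "jog_arm", "payload": {
  "increments": [
    [0,0,-0.5,0],
    [0,0,-1,0],
    [0,0,-1,0],
    [0,0,-1,0],
    [0,0,-0.5,0],
    [0,0,0,0.5],
    [0,0,0,0.4],
    [0,0,0,0],
    [0,0,0,0]
  ]
}}

```text
time_s: 43.7
tcp_pos: [0.4631, -0.0134, 0.2924]
ee_rot: [[1.0, -0.002, -0.0], [-0.002, -1.0, -0.0], [-0.0, 0.0, -1.0]]
wrist_force: [0.1, 0.8, -0.1]
gripper_width: 0.274
gripper_force: 30.0
```

Run:
```python
from h import *
print(sense()["gripper_width"]);go((.5847,-.0084,.246),-.003)
```

```text
0.27412680919242866
tcp [ 0.4631 -0.0134  0.2924] yaw -0.002 turn units 0.01 (other way -39.26); shift units [ 6.0785 -0.2706  2.3222] norm 6.1
```

>>> {"api": "jog_arm", "payload": {
  "increments": [
    [0.9,-0.04,0,0],
    [0.9,-0.04,0,0],
    [0.9,-0.04,0,0],
    [0.9,-0.04,0,0],
    [0.9,-0.04,0,0],
    [0.9,-0.04,0,0],
    [0.68,-0.03,0.4,0],
    [0,0,0.7,0],
    [0,0,0.7,0],
    [0,0,0.4,0]
  ]
}}

```text
time_s: 44.7
tcp_pos: [0.5844, -0.0085, 0.2464]
ee_rot: [[1.0, -0.003, -0.003], [-0.003, -1.0, -0.0], [-0.003, 0.0, -1.0]]
wrist_force: [-0.5, 0.5, -2.0]
gripper_width: 0.274
gripper_force: 30.0
```

>>> {"api": "jog_arm", "payload": {
  "increments": [
    [0,0,0,0],
    [0,0,0,0]
  ]
}}

```text
time_s: 44.9
tcp_pos: [0.585, -0.0083, 0.2486]
ee_rot: [[1.0, -0.002, 0.0], [-0.002, -1.0, -0.0], [0.0, 0.0, -1.0]]
wrist_force: [0.9, 0.7, -0.4]
gripper_width: 0.272
gripper_force: 30.0
```

Run:
```python
from h import *
print(sense()["wrist_force"]);go((.5847,-.0085,.218),-.003)
```

```text
[ 0.8619  0.6694 -0.4183]
tcp [ 0.585  -0.0083  0.2486] yaw -0.002 turn units 0.01 (other way -39.26); shift units [-0.016   0.0088  1.5291] norm 1.5
```

>>> {"api": "jog_arm", "payload": {
  "increments": [
    [0,0,0.2,0],
    [0,0,0.2,0],
    [0,0,0.2,0],
    [0,0,0.2,0],
    [0,0,0,0],
    [0,0,0,0]
  ]
}}

```text
time_s: 45.5
tcp_pos: [0.5849, -0.0083, 0.2324]
ee_rot: [[1.0, -0.003, -0.0], [-0.003, -1.0, -0.0], [-0.0, 0.0, -1.0]]
wrist_force: [0.2, 0.7, -0.7]
gripper_width: 0.273
gripper_force: 30.0
```

>>> {"api": "jog_arm", "payload": {
  "increments": [
    [0,0,0.2,0],
    [0,0,0.2,0],
    [0,0,0.2,0],
    [0,0,0.08,0],
    [0,0,0.08,0],
    [0,0,0,0],
    [0,0,0,0]
  ]
}}

```text
time_s: 46.2
tcp_pos: [0.5849, -0.0085, 0.2187]
ee_rot: [[1.0, -0.002, 0.0], [-0.002, -1.0, -0.001], [0.0, 0.001, -1.0]]
wrist_force: [-2.3, -1.1, 6.8]
gripper_width: 0.27
gripper_force: 30.0
```

>>> {"api": "jog_arm", "payload": {
  "increments": [
    [0,0,0,0],
    [0,0,0,0],
    [0,0,-0.5,0],
    [0,0,-1,0],
    [0,0,-1,0],
    [0,0,-1,0],
    [0,0,-0.6,0],
    [-0.9,-0.9,0,0],
    [-0.9,-0.9,0,0],
    [-0.9,-0.9,0,0]
  ],
  "grip": 46
}}

```text
time_s: 47.2
tcp_pos: [0.5303, 0.0462, 0.2994]
ee_rot: [[1.0, -0.004, -0.0], [-0.004, -1.0, 0.0], [-0.0, -0.0, -1.0]]
wrist_force: [-0.9, -0.3, -0.6]
gripper_width: 0.53
gripper_force: 0.0
```

Run:
```python
from h import *
for c in CAL: im=eyes.capture(c); cv2.imwrite(f"pics/{c}6.png",im)
look("spatula"); look("forceps",[(.44,-.175,.08)]); look("cassette",[(.532,.3645,.15)],z=.03)
go((.606,.205,.3),-.2265)
im=cv2.imread("pics/scene6.png"); cv2.imwrite("pics/s6.png",cv2.resize(im[100:330,70:430],(720,460),interpolation=cv2.INTER_CUBIC))
```

```text
spatula top [ 0.4091 -0.1785 -0.0267] err 7.40 conf 0.53
spatula scene [ 0.5707  0.2369 -0.2934] err 0.13 conf 0.69
spatula scene [ 0.6181 -0.0236  0.0439] err 0.57 conf 0.58
spatula scene [ 0.5208 -0.3592  0.7989] err 0.85 conf 0.20
forceps top [ 0.5734 -0.1893 -0.3375] err 1.00 conf 0.40
forceps scene [ 0.4328 -0.1752  0.0787] err 0.18 conf 0.75
cassette top [ 0.537   0.3687 -0.0224] err 1.06 conf 0.53
cassette scene [0.517  0.3823 0.5421] err 0.83 conf 0.59
tcp [0.5315 0.0454 0.2993] yaw -0.004 turn units 2.79 (other way -36.48); shift units [ 1.836  -8.6127 -0.0374] norm 8.6
```

View pics/s6.png

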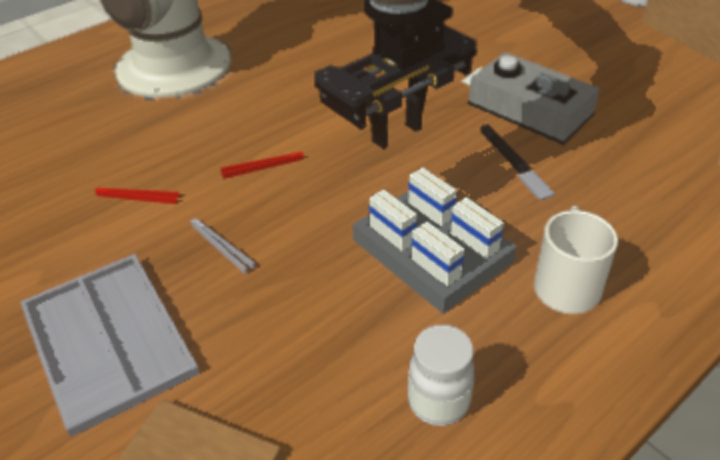

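All four cartons stand in their slots. The spatula has been knocked to about (0.571, 0.237), handle at (495,135) and blade at (540,185) in the crop. I check it and the tray compartments up close.

Run:
```python
from h import *
a=cv2.imread("pics/top0.png")[165:245,320:390]; b=cv2.imread("pics/scene6.png")[220:320,75:175]
cv2.imwrite("pics/t6.png",np.hstack([cv2.resize(a,(420,480),interpolation=cv2.INTER_CUBIC),cv2.resize(b,(380,480),interpolation=cv2.INTER_CUBIC)]))
go((.5634,.2409,.26),-.293)
```

```text
tcp [0.5315 0.0454 0.2993] yaw -0.004 turn units 3.62 (other way -35.65); shift units [-1.298  -9.819   1.9626] norm 9.8
```

View pics/t6.png

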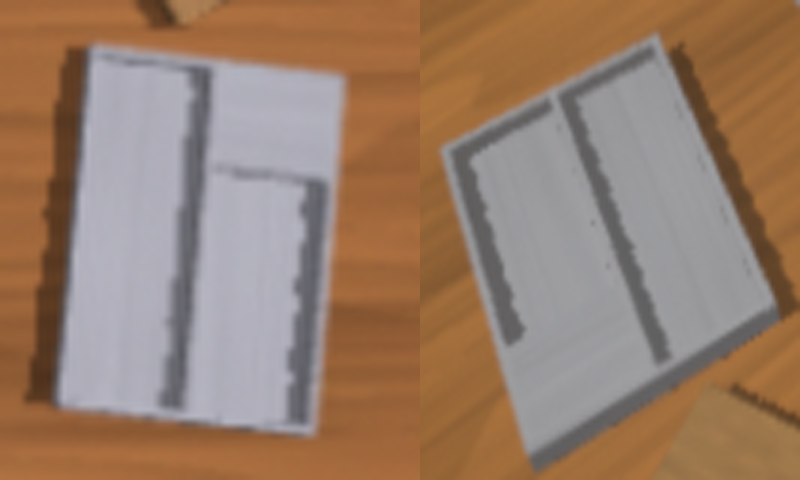

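The long compartment is on the +y side. The short one is on the -y side at the near end, with its filled end far. Now fetching the spatula.

>>> {"api": "jog_arm", "payload": {
  "increments": [
    [0,0,0,1],
    [0,0,0,1],
    [0,0,0,1],
    [0,0,0,0.62],
    [-0.2,-1,0,0],
    [-0.2,-1,0,0],
    [-0.2,-1,0,0],
    [-0.2,-1,0,0],
    [-0.2,-1,0,0],
    [-0.2,-1,0,0]
  ],
  "grip": 40
}}

```text
time_s: 48.6
tcp_pos: [0.5431, 0.1682, 0.2991]
ee_rot: [[0.957, -0.289, -0.0], [-0.289, -0.957, -0.0], [-0.0, 0.0, -1.0]]
wrist_force: [0.0, -0.2, -0.6]
gripper_width: 0.461
gripper_force: 0.0
```

>>> {"api": "jog_arm", "payload": {
  "increments": [
    [-0.1,-1,0.5,0],
    [0,-1,0.5,0],
    [0,-1,0.5,0],
    [0,-0.82,0.5,0],
    [0,0,0.5,0],
    [0,0,0.5,0],
    [0,0,0,0],
    [0,0,0,0]
  ]
}}

```text
time_s: 49.4
tcp_pos: [0.5627, 0.2407, 0.2391]
ee_rot: [[0.957, -0.289, -0.001], [-0.289, -0.957, -0.001], [-0.0, 0.001, -1.0]]
wrist_force: [0.5, 0.5, 0.4]
gripper_width: 0.461
gripper_force: 0.0
```

Run:
```python
from h import *
out=[]
for c in CAL:
    im=eyes.capture(c); u,v=proj(c,[.565,.24,.02])[0].astype(int); out.append(cv2.resize(im[v-40:v+30,u-35:u+35],(400,400),interpolation=cv2.INTER_CUBIC))
look("spatula",[(.571,.237,-.29)],cams=("scene",))
cv2.imwrite("pics/sp.png",np.hstack(out))
go((.5634,.2409,.186),-.293)
```

```text
tcp [0.5629 0.241  0.2402] yaw -0.293 turn units 0.00 (other way -39.27); shift units [ 0.0237 -0.0025  2.709 ] norm 2.7
```

View pics/sp.png

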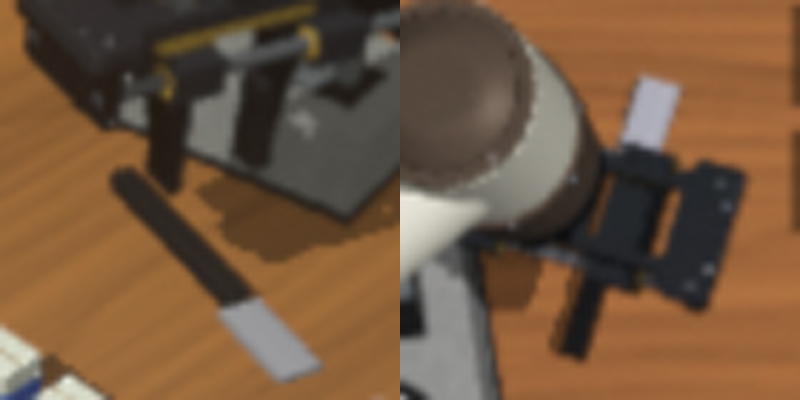

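The open fingers straddle the handle; expected grasp point is about (200,262) on the handle in the left crop. I descend and grip, then lift.

>>> {"api": "jog_arm", "payload": {
  "increments": [
    [0,0,0.6,0],
    [0,0,0.6,0],
    [0,0,0.6,0],
    [0,0,0.5,0],
    [0,0,0.35,0],
    [0,0,0,0],
    [0,0,0,0]
  ]
}}

```text
time_s: 50.25
tcp_pos: [0.5629, 0.2415, 0.1862]
ee_rot: [[0.958, -0.288, 0.0], [-0.288, -0.958, -0.0], [0.0, 0.0, -1.0]]
wrist_force: [0.0, -0.1, 0.8]
gripper_width: 0.459
gripper_force: 0.0
```

>>> {"api": "jog_arm", "payload": {
  "increments": [
    [0,0,0,0],
    [0,0,0,0],
    [0,0,0,0],
    [0,0,0,0],
    [0,0,0,0]
  ],
  "grip": 0
}}

```text
time_s: 50.75
tcp_pos: [0.5628, 0.2414, 0.1867]
ee_rot: [[0.958, -0.288, 0.0], [-0.288, -0.958, 0.0], [0.0, -0.0, -1.0]]
wrist_force: [-0.8, -0.3, 1.6]
gripper_width: 0.153
gripper_force: 30.0
```

>>> {"api": "jog_arm", "payload": {
  "increments": [
    [0,0,-0.5,0],
    [0,0,-1,0],
    [0,0,-1,0],
    [0,0,-1,0],
    [0,0,-1,0],
    [0,0,-1,0],
    [0,0,0,-1],
    [0,0,0,-1],
    [0,0,0,0]
  ]
}}

```text
time_s: 51.65
tcp_pos: [0.5626, 0.2413, 0.2972]
ee_rot: [[0.991, -0.132, 0.001], [-0.132, -0.991, 0.001], [0.001, -0.001, -1.0]]
wrist_force: [0.8, 0.1, -0.6]
gripper_width: 0.153
gripper_force: 30.0
```

Run:
```python
from h import *
print(sense()["gripper_width"]); eyes.capture("scene"); z=sense()["tcp_pos"][2]-.186
look("spatula",[(.57,.237,-.13)],cams=("scene",),z=z)
go((.4763,-.3173,.25),-.13)
```

```text
0.15287000805896017
tcp [0.5627 0.2413 0.2967] yaw -0.134 turn units -0.05 (other way 39.22); shift units [-0.6613 28.2544  2.3339] norm 28.3
```

>>> {"api": "jog_arm", "payload": {
  "increments": [
    [-0.02,0.97,0,0],
    [-0.02,0.97,0,0],
    [-0.02,0.97,0,0],
    [-0.02,0.97,0,0],
    [-0.02,0.97,0,0],
    [-0.02,0.97,0,0],
    [-0.02,0.97,0,0],
    [-0.02,0.97,0,0],
    [-0.02,0.97,0,0],
    [-0.02,0.97,0,0]
  ]
}}

```text
time_s: 52.75
tcp_pos: [0.5329, 0.048, 0.2964]
ee_rot: [[0.991, -0.132, 0.0], [-0.132, -0.991, 0.0], [0.0, -0.0, -1.0]]
wrist_force: [-0.1, -0.2, -0.3]
gripper_width: 0.156
gripper_force: 30.0
```

>>> {"api": "jog_arm", "payload": {
  "increments": [
    [-0.02,0.97,0,0],
    [-0.02,0.97,0,0],
    [-0.02,0.97,0,0],
    [-0.02,0.97,0,0],
    [-0.02,0.97,0,0],
    [-0.02,0.97,0,0],
    [-0.02,0.97,0,0],
    [-0.02,0.97,0,0],
    [-0.02,0.97,0,0],
    [-0.02,0.97,0,0]
  ]
}}

```text
time_s: 53.75
tcp_pos: [0.503, -0.1437, 0.2964]
ee_rot: [[0.991, -0.132, 0.0], [-0.132, -0.991, -0.0], [0.0, 0.0, -1.0]]
wrist_force: [0.7, -0.8, -1.0]
gripper_width: 0.156
gripper_force: 30.0
```

>>> {"api": "jog_arm", "payload": {
  "increments": [
    [-0.03,0.97,0,0],
    [-0.03,0.97,0,0],
    [-0.03,0.97,0,0],
    [-0.03,0.97,0,0],
    [-0.03,0.97,0,0],
    [-0.03,0.97,0,0],
    [-0.03,0.97,0,0],
    [-0.03,0.97,0,0],
    [-0.02,0.97,0,0],
    [0,0,0,0]
  ]
}}

```text
time_s: 54.75
tcp_pos: [0.4745, -0.3168, 0.2962]
ee_rot: [[0.991, -0.135, -0.0], [-0.135, -0.991, -0.0], [0.0, 0.0, -1.0]]
wrist_force: [-1.1, 1.0, -0.4]
gripper_width: 0.158
gripper_force: 30.0
```

Run:
```python
from h import *
eyes.capture("scene"); z=sense()["tcp_pos"][2]-.1865; t=sense()["tcp_pos"]
look("spatula",[(t[0],t[1],-.13)],cams=("scene",),z=z); look("tray",[(.48,-.353,-.13)],cams=("scene",)); look("forceps",[(.43,-.175,.08)],cams=("scene",))
go((.4763,-.3173,.1905),-.13)
```

```text
spatula scene [ 0.4835 -0.3167 -0.1565] err 0.41 conf 0.76
tray scene [ 0.4798 -0.3523 -0.1268] err 0.09 conf 0.66
forceps scene [ 0.4335 -0.1748  0.0777] err 0.39 conf 0.45
tcp [ 0.4751 -0.3143  0.2963] yaw -0.132 turn units -0.03 (other way 39.24); shift units [0.0767 0.14   5.2899] norm 5.3
```

>>> {"api": "jog_arm", "payload": {
  "increments": [
    [0.08,0.14,0.8,0],
    [0,0,0.9,0],
    [0,0,0.9,0],
    [0,0,0.9,0],
    [0,0,0.7,0],
    [0,0,0.4,0],
    [0,0,0.3,0],
    [0,0,0.2,0],
    [0,0,0.15,0],
    [0,0,0,0]
  ]
}}

```text
time_s: 55.95
tcp_pos: [0.4766, -0.3175, 0.1914]
ee_rot: [[0.991, -0.132, 0.0], [-0.132, -0.991, -0.0], [0.0, 0.0, -1.0]]
wrist_force: [0.2, -0.2, -0.5]
gripper_width: 0.157
gripper_force: 30.0
```

>>> {"api": "jog_arm", "payload": {
  "increments": [
    [0,0,0,0],
    [0,0,0,0]
  ]
}}

```text
time_s: 56.15
tcp_pos: [0.4767, -0.3176, 0.1918]
ee_rot: [[0.991, -0.132, 0.001], [-0.132, -0.991, -0.0], [0.001, 0.0, -1.0]]
wrist_force: [-0.3, -0.4, -0.9]
gripper_width: 0.157
gripper_force: 30.0
```

>>> {"api": "jog_arm", "payload": {
  "increments": [
    [0,0,0.06,0],
    [0,0,0,0]
  ]
}}

```text
time_s: 56.35
tcp_pos: [0.4768, -0.3176, 0.1906]
ee_rot: [[0.991, -0.132, 0.001], [-0.132, -0.991, -0.0], [0.001, 0.0, -1.0]]
wrist_force: [0.1, 0.3, 2.0]
gripper_width: 0.157
gripper_force: 30.0
```

>>> {"api": "jog_arm", "payload": {
  "increments": [
    [0,0,0,0],
    [0,0,0,0],
    [0,0,-0.4,0],
    [0,0,-0.8,0],
    [0,0,-1,0],
    [0,0,-1,0],
    [0,0,-1,0],
    [0,0,0,-1],
    [0,0,0,-1],
    [0,0,0,-0.6]
  ],
  "grip": 22
}}

```text
time_s: 57.35
tcp_pos: [0.4765, -0.3175, 0.275]
ee_rot: [[0.997, 0.078, 0.001], [0.078, -0.997, -0.0], [0.001, 0.0, -1.0]]
wrist_force: [0.1, 0.2, -0.6]
gripper_width: 0.258
gripper_force: 0.0
```

Run:
```python
from h import *
for c in CAL: im=eyes.capture(c); cv2.imwrite(f"pics/{c}7.png",im)
look("forceps",[(.435,-.175,.08)])
look("spatula",[(.485,-.318,-.13)],z=.004)
im=cv2.imread("pics/scene7.png"); cv2.imwrite("pics/s7.png",cv2.resize(im[190:320,70:210],(700,650),interpolation=cv2.INTER_CUBIC)[:600])
go((.436,-.174,.26),.08)
```

```text
forceps scene [ 0.4342 -0.176   0.0785] err 0.33 conf 0.69
spatula scene [ 0.4863 -0.3198 -0.1314] err 0.31 conf 0.95
tcp [ 0.4766 -0.3176  0.2743] yaw 0.075 turn units -0.06 (other way 39.21); shift units [-1.4491 -7.3182  0.7136] norm 7.3
```

View pics/s7.png

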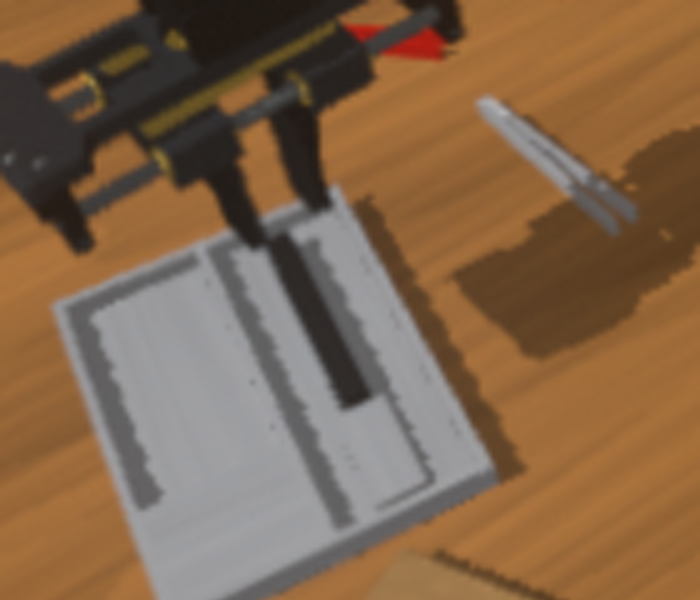

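The spatula lies in the long compartment. The forceps run from (487,105) to (624,220) in the crop. I compute their pose from both views.

Run:
```python
from h import *
a,b=[ray("scene",np.array(p)/5+[70,190]-.5,.005)+[.0022,.001,0] for p in((487,105),(624,220))]
print(a,b,(a+b)/2,np.arctan2(*(b-a)[[1,0]]),np.linalg.norm(b-a))
a,b=[ray("top",(np.array(p)-[400,300])/(400/96)+[252,183]-.5,.005)-[.0022,.001,0] for p in((607,522),(589,375))]
print(a,b,(a+b)/2,np.arctan2(*(b-a)[[1,0]]),np.linalg.norm(b-a))
```

```text
[ 0.3821 -0.1772  0.005 ] [ 0.4996 -0.168   0.005 ] [ 0.4409 -0.1726  0.005 ] 0.07817482484755334 0.1177807373986672
[ 0.3821 -0.1793  0.005 ] [ 0.4979 -0.1681  0.005 ] [ 0.44   -0.1737  0.005 ] 0.09566712056043608 0.1163573310561626
```

Run:
```python
from h import *
go((.4405,-.1731,.24),.085)
```

```text
tcp [ 0.4766 -0.3176  0.2743] yaw 0.075 turn units -0.13 (other way 39.14); shift units [-1.1845 -7.3511  1.7136] norm 7.4
```

>>> {"api": "jog_arm", "payload": {
  "increments": [
    [-0.15,-0.92,0,-0.13],
    [-0.15,-0.92,0,0],
    [-0.15,-0.92,0,0],
    [-0.15,-0.92,0.2,0],
    [-0.15,-0.92,0.3,0],
    [-0.15,-0.92,0.4,0],
    [-0.15,-0.92,0.4,0],
    [-0.13,-0.92,0.4,0],
    [0,0,0,0],
    [0,0,0,0]
  ],
  "grip": 30
}}

```text
time_s: 58.65
tcp_pos: [0.441, -0.1728, 0.2404]
ee_rot: [[0.996, 0.087, 0.0], [0.087, -0.996, -0.0], [0.0, 0.0, -1.0]]
wrist_force: [-0.1, -0.4, 0.2]
gripper_width: 0.346
gripper_force: 0.0
```

Run:
```python
from h import *
im=eyes.capture("scene"); u,v=proj("scene",[.44,-.173,.02])[0].astype(int)
cv2.imwrite("pics/f8.png",cv2.resize(im[v-40:v+30,u-40:u+40],(640,560),interpolation=cv2.INTER_CUBIC))
print(proj("scene",[.4405-.0022,-.1741,.005])[0]-[u-40,v-40])
go((.4405,-.1731,.185),.085)
```

```text
[40.8417 44.6126]
tcp [ 0.4412 -0.1731  0.2406] yaw 0.086 turn units 0.01 (other way -39.25); shift units [-0.0346 -0.0054  2.7786] norm 2.8
```

View pics/f8.png

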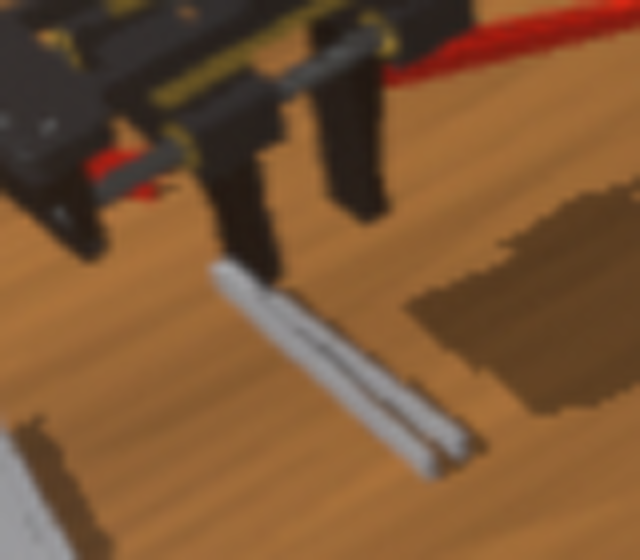

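The grasp point projects to (327,357), right at the forceps' middle. I descend, grip and lift.

>>> {"api": "jog_arm", "payload": {
  "increments": [
    [-0.03,0,0.6,0],
    [0,0,0.7,0],
    [0,0,0.7,0],
    [0,0,0.5,0],
    [0,0,0.25,0],
    [0,0,0,0],
    [0,0,0,0]
  ]
}}

```text
time_s: 59.4
tcp_pos: [0.4404, -0.1731, 0.1855]
ee_rot: [[0.996, 0.086, 0.001], [0.086, -0.996, -0.0], [0.001, 0.0, -1.0]]
wrist_force: [-0.7, 0.7, -0.4]
gripper_width: 0.342
gripper_force: 0.0
```

>>> {"api": "jog_arm", "payload": {
  "increments": [
    [0,0,0,0],
    [0,0,0,0],
    [0,0,0,0],
    [0,0,0,0],
    [0,0,0,0]
  ],
  "grip": 0
}}

```text
time_s: 59.9
tcp_pos: [0.4402, -0.1729, 0.1855]
ee_rot: [[0.996, 0.086, 0.001], [0.086, -0.996, -0.0], [0.001, 0.0, -1.0]]
wrist_force: [-0.5, 1.0, 2.9]
gripper_width: 0.121
gripper_force: 30.0
```

>>> {"api": "jog_arm", "payload": {
  "increments": [
    [0,0,-0.5,0],
    [0,0,-1,0],
    [0,0,-1,0],
    [0,0,-1,0],
    [0,0,-0.5,1],
    [0,0,0,1],
    [0,0,0,0.7],
    [0,0,0,0],
    [0,0,0,0]
  ]
}}

```text
time_s: 60.8
tcp_pos: [0.4399, -0.1729, 0.2654]
ee_rot: [[0.992, -0.128, 0.0], [-0.128, -0.992, 0.0], [0.0, -0.0, -1.0]]
wrist_force: [-0.4, 0.5, -0.4]
gripper_width: 0.118
gripper_force: 30.0
```

Run:
```python
from h import *
print(sense()["gripper_width"]); go((.4499,-.3834,.26),-.13)
```

```text
0.11792372271089736
tcp [ 0.4399 -0.1729  0.2654] yaw -0.129 turn units 0.01 (other way -39.26); shift units [ 1.859  10.3712  0.2717] norm 10.4
```

>>> {"api": "jog_arm", "payload": {
  "increments": [
    [0.18,0.98,0,0],
    [0.18,0.98,0,0],
    [0.18,0.98,0,0],
    [0.18,0.98,0,0],
    [0.18,0.98,0,0],
    [0.18,0.98,0,0],
    [0.18,0.98,0,0],
    [0.18,0.98,0,0],
    [0.18,0.98,0,0],
    [0.18,0.98,0,0]
  ]
}}

```text
time_s: 61.8
tcp_pos: [0.4503, -0.3728, 0.265]
ee_rot: [[0.992, -0.129, -0.001], [-0.129, -0.992, 0.0], [-0.001, -0.0, -1.0]]
wrist_force: [0.1, -0.6, -0.4]
gripper_width: 0.117
gripper_force: 30.0
```

>>> {"api": "jog_arm", "payload": {
  "increments": [
    [0.06,0.57,0,0],
    [0,0,0.7,0],
    [0,0,0.8,0],
    [0,0,0,0],
    [0,0,0,0]
  ]
}}

```text
time_s: 62.3
tcp_pos: [0.4501, -0.3833, 0.2352]
ee_rot: [[0.992, -0.129, -0.001], [-0.129, -0.992, 0.0], [-0.001, -0.0, -1.0]]
wrist_force: [0.4, 0.1, -0.2]
gripper_width: 0.117
gripper_force: 30.0
```

Run:
```python
from h import *
im=eyes.capture("scene"); c="scene"; t=sense()["tcp_pos"]; z=t[2]-.1855
u,v=proj(c,[.45,-.383,.02])[0].astype(int); x0,y0=u-40,v-35
big=cv2.resize(im[y0:y0+70,x0:x0+80],(640,560),interpolation=cv2.INTER_CUBIC)
def poly(P,col):
    q=((proj(c,P)-[x0,y0]+.5)*8).astype(int); cv2.polylines(big,[q],True,col,1)
R=lambda a,b,z:np.array([[a,b,z],[a,-b,z],[-a,-b,z],[-a,b,z]])*1e-3
poly(pose(R(67.5,32,14),[.4499-.0022,-.3844,-.1315]),(0,0,255)); poly(pose(R(60,6,0),[t[0]-.0022,t[1]-.001,-.13],z),(0,255,0))
cv2.imwrite("pics/f9.png",big); go((.4499,-.3834,.1895),-.13)
```

```text
tcp [ 0.4504 -0.3834  0.2357] yaw -0.129 turn units 0.01 (other way -39.26); shift units [-0.0225  0.004   2.3124] norm 2.3
```

View pics/f9.png

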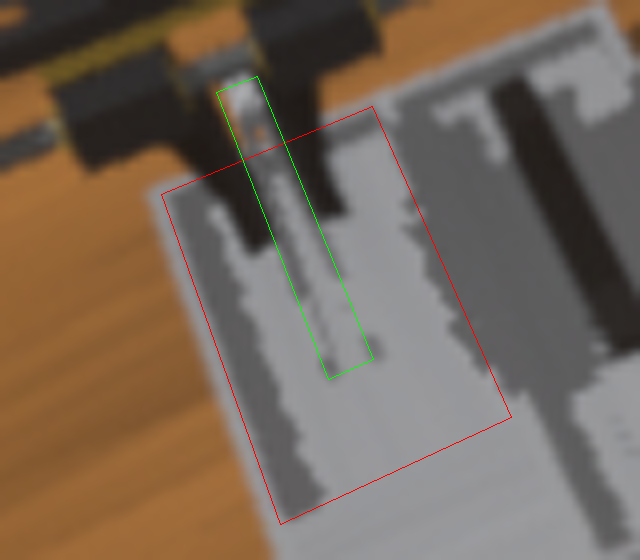

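The held forceps (green) lie centred over the short bay (red), and both match the picture. I lower, release and retreat.

>>> {"api": "jog_arm", "payload": {
  "increments": [
    [-0.02,0,0.6,0],
    [0,0,0.7,0],
    [0,0,0.5,0],
    [0,0,0.3,0],
    [0,0,0.2,0],
    [0,0,0,0],
    [0,0,0,0]
  ]
}}

```text
time_s: 63.05
tcp_pos: [0.4499, -0.3834, 0.1895]
ee_rot: [[0.992, -0.129, 0.001], [-0.129, -0.992, -0.0], [0.001, 0.0, -1.0]]
wrist_force: [-0.3, -0.6, 1.7]
gripper_width: 0.123
gripper_force: 30.0
```

>>> {"api": "jog_arm", "payload": {
  "increments": [
    [0,0,0.06,0],
    [0,0,0,0]
  ]
}}

```text
time_s: 63.25
tcp_pos: [0.4499, -0.3834, 0.1895]
ee_rot: [[0.992, -0.129, 0.001], [-0.129, -0.992, -0.001], [0.001, 0.001, -1.0]]
wrist_force: [-0.8, 2.8, 8.5]
gripper_width: 0.12
gripper_force: 30.0
```

>>> {"api": "jog_arm", "payload": {
  "increments": [
    [0,0,0,0],
    [0,0,0,0],
    [0,0,-0.4,0],
    [0,0,-0.8,0],
    [0,0,-1,0],
    [0,0,-1,0],
    [0,0,-1,0],
    [0,0,-1,0],
    [0,0,-1,0],
    [0,0,-1,0]
  ],
  "grip": 22
}}

```text
time_s: 64.25
tcp_pos: [0.4495, -0.3834, 0.3331]
ee_rot: [[0.992, -0.13, 0.0], [-0.13, -0.992, -0.0], [0.0, 0.0, -1.0]]
wrist_force: [-0.7, -0.8, 0.8]
gripper_width: 0.256
gripper_force: 0.0
```

>>> {"api": "jog_arm", "payload": {
  "increments": [
    [-0.5,-1,0,0],
    [-0.5,-1,0,0],
    [-0.5,-1,0,0],
    [-0.5,-1,0,0],
    [-0.3,-1,0,0],
    [0,-1,0,0],
    [0,-1,0,0],
    [0,-1,0,0],
    [0,0,0,0],
    [0,0,0,0]
  ]
}}

```text
time_s: 65.25
tcp_pos: [0.4249, -0.2186, 0.3324]
ee_rot: [[0.992, -0.129, 0.001], [-0.129, -0.992, -0.0], [0.001, 0.0, -1.0]]
wrist_force: [-0.2, 0.0, -0.6]
gripper_width: 0.251
gripper_force: 0.0
```

Run:
```python
from h import *
im=eyes.capture("scene"); 
a=cv2.resize(im[215:325,75:175],(400,440),interpolation=cv2.INTER_CUBIC)
b=cv2.resize(im[115:260,225:395],(400,341),interpolation=cv2.INTER_CUBIC); b=np.vstack([b,np.zeros((99,400,3),np.uint8)])
cv2.imwrite("pics/end.png",np.hstack([a,b]))
print(sense()["tcp_pos"])
```

```text
[ 0.4248 -0.219   0.3322]
```

View pics/end.png

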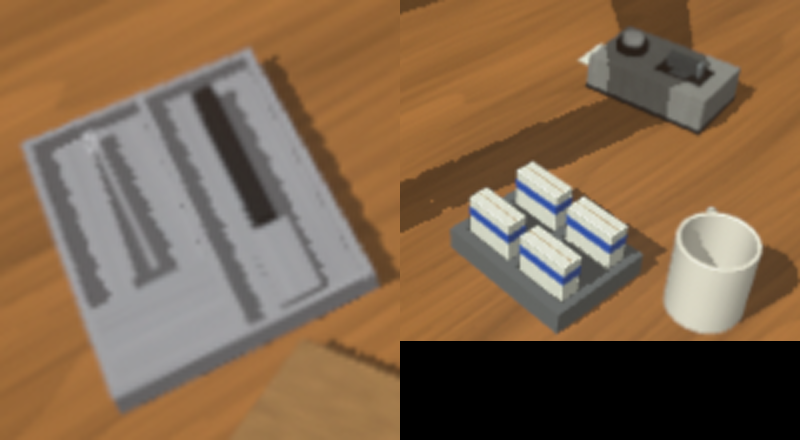

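The forceps lie in the short bay, (90,140) to (150,275) in the left crop, and the spatula in the long one. All four cartons are seated and the cassette is in the printer. The arm is clear, so I hand in.

```bash
python3 -c "
from station import r
print(r.finish_job())"
```

```text
the job is handed in; nothing more can be done
None
```

I handed the job in at about 65 s: the cassette is pressed home and the feed button was pushed down after it, all four cartons stand in their own slots, and the spatula and forceps lie in their compartments (checked by camera and force readings; no verdict was returned).

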